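Set the label reader and show it the notched glass plate

ROBOT

A 6-joint arm with a two-finger parallel gripper is mounted at the origin on the work surface. World frame = base frame: x ahead of the robot, y to its left, z up, the work surface at z = 0. Lengths are in m, angles in rad, forces in N, time in s.
With the tool pointing down it reaches from about 0.425 to 0.925 m from the base axis. Payload 12.5 kg.
Tool frame: the origin (TCP) lies midway between the tips of the shut fingers; the grasp point (between the pads) lies 19 mm behind it; z points along the fingers, y is the line along which they close (so a half turn about z gives the same grasp; the last joint's range is limited). The gripper opens to 85 mm and grips with 20 to 120 N. Pads are 22 mm wide; open, the fingers measure 114 mm over their backs; the gripper's body (76 mm by 85 mm) begins 54 mm behind the grasp point. The pads swing forward as they close: fully open they stand 13 mm farther back than shut.
Start: joints at [1.072, 0.491, 1.559, -0, 1.092, -0.106], TCP at [0.239, 0.577, 0.198] pointing down, gripper open.
Joint ranges: [-3.1, 3.1], [-0.84, 2.19], [0.05, 2.79], [-1.13, 4.28], [0.06, 2.93], [-2.69, 2.69]. Speed limits (rad/s): [2.22, 2.22, 2.79, 3.14, 3.14, 3.14].

INTERFACE

Orientations are given as a unit quaternion [w, x, y, z].
In Python, from plant import manip gives the robot as it stands.
- The arm moves only by the tool apply_moves, never from a script. Its argument "motion" is a list that holds one entry, the list of rows, each a list of 5 numbers: the shift along the world's x, y, z normalised to -1 to 1, where 1 is 20 mm, then the turn about the world's z normalised to -1 to 1, where 1 is pi/2 rad, then the finger opening in mm, from 0 to 85.4. A call has 1 to 8 rows; each row shifts and turns the commanded pose from where the row before left it; what a row does not reach is not made up. A row lasts 1/10 s, in which the tool goes at most 50 mm and 8.59 degrees, less where a joint would pass 70% of its speed; a pose out of reach is approached as far as the arm can. A call with a number of a shift or a turn outside -1 to 1 is refused whole. A call with a gripper value outside its range is refused whole. The fingers move at their own pace and stop on an object; "squeeze" is the grip in N (left out, the last holds). Time passes only in rows, so rows that do not move let the fingers close. It gives the time, the measured TCP pose, the force, the opening and the grip force at its end, in the units of the state.
- manip.observe(): the state, without advancing time (a new reading comes with each control period).
- manip.get_image(name): name is "side" or "top"; returns a dict with "image" (420x560x3 uint8, red, green, blue), "camera_matrix" (3x3 intrinsics, pixels), "rvec" (rotation vector, rad) and "tvec" (3), from world to camera coordinates, as OpenCV has them. Camera axes: x right, y down, z forward; pixel columns grow to the right and rows downward; lengths in m; the calibration is good to about 2 mm. A picture is of the moment at which its call begins. There is no depth.
- manip.hand_in(): hands the job in; it is judged then, once.
The state is a dict: "t": time; "joints": joint angles; "qd": joint speeds; "effort": joint torques, N m; "tcp_pos": TCP position; "ee_rot": TCP orientation; "ft_force": force on the tool from outside, world axes, zero at the start; "torque": the same for the moment, N m; "opening": finger opening in m; "finger_force": force on a finger pad.
Only numpy, scipy, OpenCV 4.12 (cv2) and the standard library are available. Lean on these libraries where they do the work, as an engineer would, in place of code of your own. Each camera call takes 0.05 s, during which the arm holds its last target. There are 200 camera calls.

TASK

Swing the clamp lever on the reader carriage open, slide the carriage along its slideway until its pointer stands within the white band of the mark, and swing the lever back to fully locked. Then lift the glass plate out of its rack by its clear end, keeping the fingers off the frosted end (the one with the notched corner), and hold it in the air with its label facing up at the slanted reader, roughly square to the lens and with the label centred about 11 cm in front of it. Finish while holding it still there, touching neither reader nor carriage with it, and leave the other objects on the table where they are.

Things in the scene. Friction and masses are not known exactly. Their poses are not given: they have to be found in the camera images.
- rail: Slideway fixed to the table: dark steel base 310 x 420 mm, 14 mm thick, with two steel rails along its y axis. Origin on the table surface; the base reaches from x = -120 to +190 mm and y = -210 to +210 mm. The carriage slides along the slideway's y axis; its x axis points away from the robot (yaw up to 0.12 rad either way).
- carriage (a joint): Travel (m) of the white reader carriage along slideway +y: stops at 0 and 0.20, starts at 0 to 0.04. A plate 250 (x) by 150 mm (y), top 46 mm above the table, with clamp lever, slide grip and, 158 mm beyond the slideway origin, a column (30 x 50 mm, 316 mm high) bearing the reader. About 5 N of friction; stays where left.
- index (a point): Tip of the small steel pointer on the carriage's robot-side edge, 30 mm above the table. To be brought level (along the slideway) with the mark.
- mark: Mark clipped on the robot-side edge of the slideway: dark block 20 x 36 x 10 mm with a white band 12 mm wide across its middle. Origin at the centre of its underside, in the middle of the band; its y axis lies along the slideway. It stands 60 to 150 mm to the +y side of the pointer at the start.
- slide_grip (a point): Top centre of the slide grip, an upright fixed black post on the carriage, 18 mm diameter, its top 90 mm above the table, 40 mm free height. Grip it to slide the carriage.
- clamp (a joint): Clamp lever angle (rad) about a vertical pivot: 0 = locked, pointing towards the robot (slideway -x); opens clockwise seen from above to a stop at 1.45, nearly slideway +y. Open above 1.1, fully locked below 0.2. Starts at 0 to 0.08; 0.10 N m friction, stays where left. Slide the carriage only with the lever open, though the lever itself does not block it.
- clamp_knob (a point): Top centre of the upright black knob at the end of the clamp lever: 16 mm diameter, its top 98 mm above the table, 32 mm free height above the lever bar; 55 mm from the pivot.
- clamp_pivot (a point): Point on the vertical pivot axis of the clamp lever, 98 mm above the table (level with the knob's top). It rides on the carriage.
- lens (a point): Label reader on the carriage column: black lens barrel 38 mm diameter, 30 mm long, with a white box 48 x 50 x 60 mm behind it. Origin at the centre of the lens face, 288 mm above the table. Its z axis points from the lens back into the box, that is up and away from the robot at 45 degrees; the lens looks along -z, down towards the robot. Its y axis is the slideway's.
- focus (a point): The reader's focus point in the air, 110 mm in front of the lens along its line of sight, 210 mm above the table. The centre of the label belongs here.
- rack: Aluminium plate rack fixed to the table: base 70 x 75 x 10 mm, with two walls 8 mm thick, 70 mm long, up to 28 mm above the table, that form a slot 11 mm wide along its x axis. Origin on the table at the middle; the slot's floor is 10 mm up. It may be turned to almost any yaw.
- plate: Glass plate 100 x 60 x 8 mm, 0.12 kg, standing on a long edge in the rack. Origin: middle of its lower edge. x runs to the frosted end, z up, y is the normal of the labelled face. Clear from x = -50 to +10 mm, frosted from +10 to +50. A 12 x 12 mm notch cuts the frosted end's upper corner. Seen from the clear end towards the notch, the label is on the left face. Grip it from above across its 8 mm.
- label (a point): Centre of the paper label (26 x 36 mm) on the frosted end of the plate's +y face, at (27, 4, 26) mm in the plate's frame.
- objective: Bystander: steel microscope objective, 34 mm diameter, 50 mm high, standing on the table; origin at the centre of its foot. Leave it alone.
- cleaner: Bystander: white bottle, 44 mm diameter, 110 mm high; origin at the centre of its foot. Leave it alone.
- driver: Bystander: screwdriver 160 mm long lying on the table to the left of the slideway. Leave it alone.

How it is judged:
By the outcome, as a careful person would: the job done as asked, in the order asked, and still so for the second after the job is handed in, while the arm keeps its last pose, push and grip.
It also fails if it takes over 72 s, if anything falls off the work surface, if the arm or the gripper's body presses on something with over 40 N, if the wrist force passes 120 N, or if a joint passes its speed limit or range.

## Working session

There is one attempt and no reset: what is moved stays moved. The work goes in short steps, Python scripts to look and compute and a tool call to move; the robot and the scene stay as the last step left them, time stands still between calls to the robot, and variables do not carry over. Pictures are saved under pics/ and viewed, at most 10 in all, crops included, and the job is handed in when it is done.

Besides the shell and the picture viewer there is one more tool, called after "Call:" as name([rows], argument=value, ...), one row to a line, values as JSON. apply_moves: Moves the arm, as the interface text tells. Scaled input: -1 to 1 covers 20 mm each way for a shift and pi/2 rad each way for a turn. Its arguments: {"type":"object","properties":{"motion":{"type":"array","items":{"type":"array","items":{"type":"array","items":{"type":"number"}}}},"squeeze":{"type":"number"}},"required":["motion"]}

```bash
ls; mkdir -p pics
cat > h.py <<'E'
import numpy as np, cv2
from plant import manip
def grab(n,f):
    d=manip.get_image(n); cv2.imwrite(f'pics/{f}.png',d['image'][:,:,::-1]); np.savez(f'pics/{f}.npz',K=d['camera_matrix'],r=d['rvec'],t=d['tvec']); return d
def cam(f):
    d=np.load(f'pics/{f}.npz'); return d['K'],d['r'],d['t'].reshape(3)
def ray(f,u,v,z):
    K,r,t=cam(f);R=cv2.Rodrigues(r)[0];c=-R.T@t;d=R.T@np.linalg.inv(K)@[u,v,1];return (c+d*(z-c[2])/d[2])
def proj(f,P):
    K,r,t=cam(f);return cv2.projectPoints(np.array(P,float).reshape(-1,1,3),r,t,K,None)[0].reshape(-1,2)
E
python3 - <<'E'
from h import *
for n in('top','side'):
    grab(n,n+'0'); K,r,t=cam(n+'0'); print(K[0,0],-cv2.Rodrigues(r)[0].T@t)
    i=cv2.imread(f'pics/{n}0.png'); cv2.imwrite(f'pics/{n}0b.png',cv2.resize(i,(800,600),interpolation=cv2.INTER_CUBIC))
print(manip.observe())
E
```

```text
pics
495.8701528675427 [0.52043397 0.05047487 1.69320253]
380.01985357693366 [ 0.43589721 -0.6151039   0.77404691]
{'t': 0.1, 'joints': array([ 1.07239645e+00,  4.91485624e-01,  1.55941320e+00,  3.21906794e-05,
        1.09167815e+00, -1.05582566e-01]), 'qd': array([-1.34676174e-04, -5.76988584e-04, -7.73313771e-04,  8.31899169e-04,
        4.48688847e-05,  2.08523282e-03]), 'effort': array([ 1.81933356e-03, -6.19437003e+01, -2.62022620e+01, -1.53415485e-04,
        2.97077873e-03,  5.61982222e-05]), 'tcp_pos': array([0.23909267, 0.57720296, 0.19708617]), 'ee_rot': array([-1.60012109e-04,  1.95155562e-01,  9.80772178e-01, -4.65640096e-04]), 'ft_force': array([ 0.03322759,  0.38361646, -0.78884299]), 'torque': array([-0.04543486, -0.03242418,  0.00984044]), 'finger_force': 0.0, 'opening': 0.0852093490123875}
```

View pics/top0b.png

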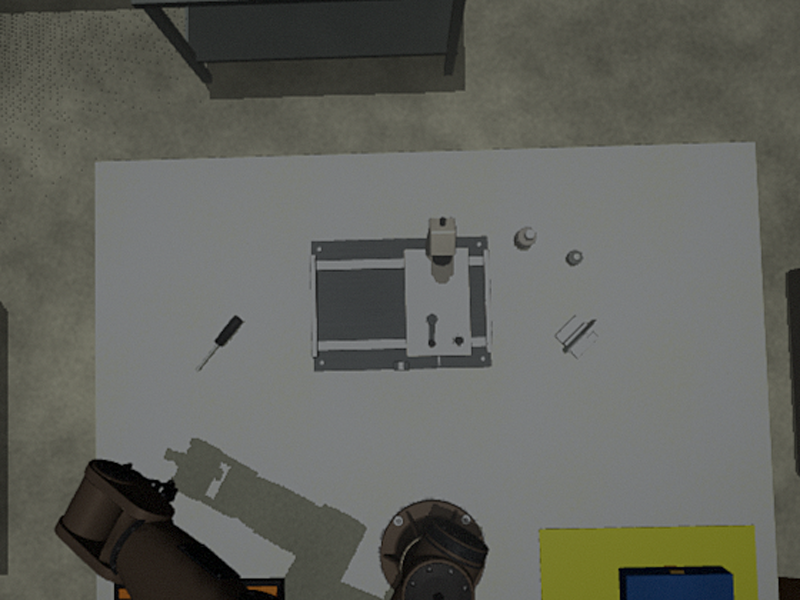

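View pics/side0b.png

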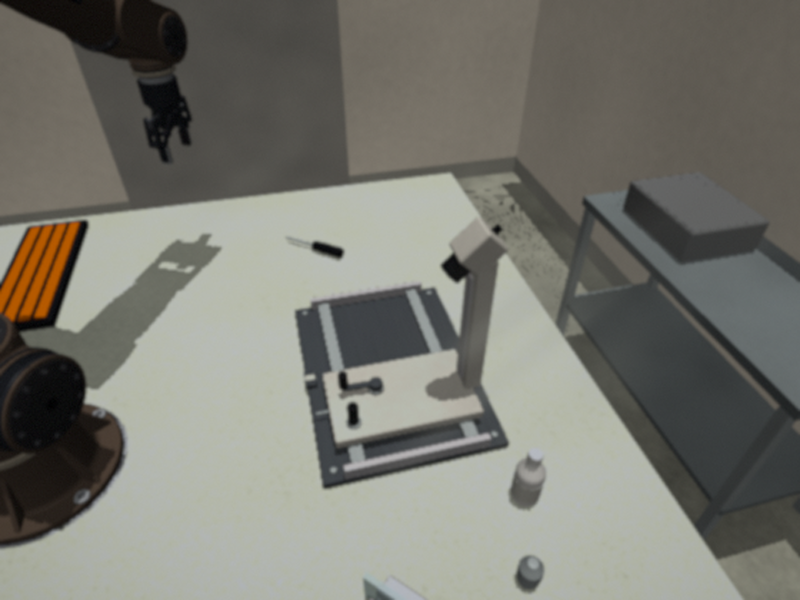

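The top view shows the slideway at about (400,305), with knob, grip, mark and pointer near (432,345), (459,340), (402,366) and (438,362). The rack is at about (577,337), in enlarged pixels. The side view shows the lever and grip, and cuts off the rack. I'll zoom in on these.

Run:
```python
from h import *
i=cv2.imread('pics/top0.png'); a=cv2.resize(i[205:265,270:350],None,fx=10,fy=10,interpolation=cv2.INTER_CUBIC)
cv2.imwrite('pics/c1.png',cv2.convertScaleAbs(a,alpha=1.5))
b=cv2.resize(i[212:257,382:427],None,fx=13,fy=13,interpolation=cv2.INTER_CUBIC)
cv2.imwrite('pics/c2.png',cv2.convertScaleAbs(b,alpha=1.5))
```

```text
(no output)
```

View pics/c1.png

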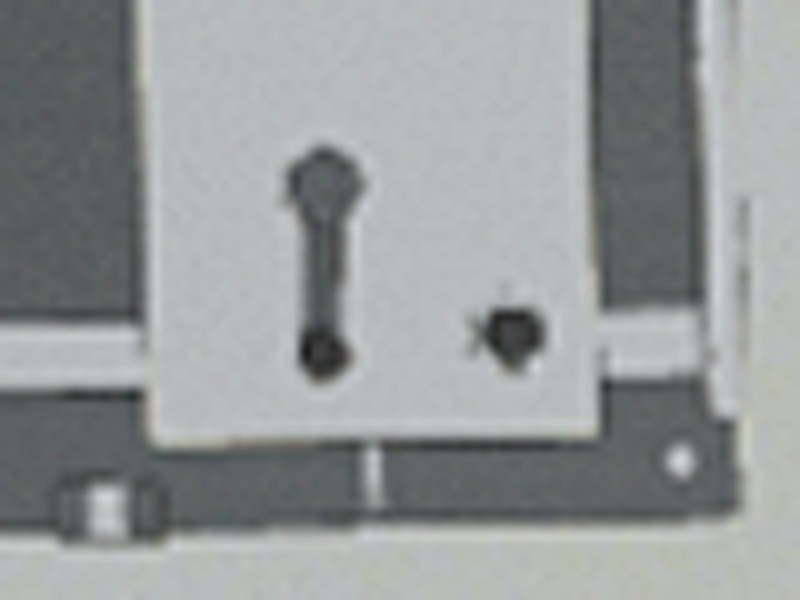

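View pics/c2.png

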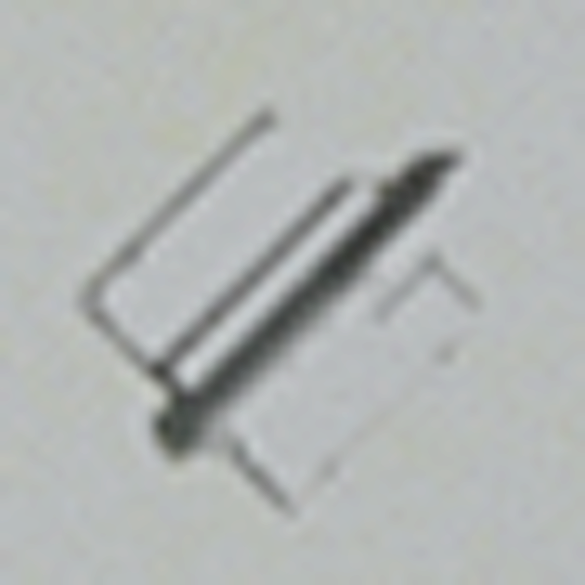

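Pixels in c1: knob (324,352), pivot (324,185), grip (514,332), pointer tip (374,508), band (107,512). In c2 the plate runs from (175,430) to (455,155). Next I need to find out which end is notched.

Run:
```python
from h import *
i=cv2.imread('pics/side0.png')[385:420,240:310]
j=cv2.imread('pics/top0.png')[217:252,388:423]
f=lambda a,s:cv2.resize(a,None,fx=s,fy=s,interpolation=cv2.INTER_CUBIC)
b=f(j,11).astype(float); b=np.clip((b-60)*2.2,0,255).astype('uint8')
a=f(i,11)[:385,:770]
c=np.hstack([cv2.resize(a,(560,280)),np.zeros((280,0,3),'uint8')])
o=np.zeros((600,800,3),'uint8'); o[:280,:560]=c; o[285:600,:315]=cv2.resize(b,(315,315))
g=f(cv2.imread('pics/top0.png')[238:248,392:402],28).astype(float); g2=f(cv2.imread('pics/top0.png')[220:230,408:418],28).astype(float)
e=lambda g:np.clip((g-40)*1.6,0,255).astype('uint8')
o[300:580,320:600]=e(g); o[300:580,520:800]=e(g2) if 0 else o[300:580,520:800]
o[10:238,570:798]=cv2.resize(e(g2),(228,228))
cv2.imwrite('pics/c3.png',o)
T=lambda x,y:((x+.5)/10-.5+270,(y+.5)/10-.5+205)
U=lambda x,y:((x+.5)/13-.5+382,(y+.5)/13-.5+212)
for n,x,y,z in [('knob',324,352,.098),('pivot',324,185,.066),('grip',514,332,.09),('tip',374,508,.03),('band',107,512,.024),('cornerBR',738,515,.014),('edgeL',10,530,.014),('plateEdgeL',152,440,.046),('plateEdgeR',600,432,.046)]:
    print(n,ray('top0',*T(x,y),z).round(4))
for n,x,y,z in [('pe1',172,435,.07),('pe2',455,155,.07),('pe2low',455,155,.058),('baseL',90,300,.01),('baseT',268,115,.01),('baseB',290,512,.01),('baseR',478,305,.01)]:
    print(n,ray('top0',*U(x,y),z).round(4))
```

```text
knob [ 0.495  -0.0082  0.098 ]
pivot [ 0.5491 -0.0109  0.066 ]
grip [ 0.4999 -0.0698  0.09  ]
tip [ 0.4416 -0.026   0.03  ]
band [0.442  0.0631 0.024 ]
cornerBR [ 0.4357 -0.149   0.014 ]
edgeL [0.4362 0.0961 0.014 ]
plateEdgeL [0.4664 0.0475 0.046 ]
plateEdgeR [ 0.4657 -0.1006  0.046 ]
pe1 [ 0.4705 -0.31    0.07  ]
pe2 [ 0.5387 -0.383   0.07  ]
pe2low [ 0.5388 -0.3862  0.058 ]
baseL [ 0.5041 -0.3034  0.01  ]
baseT [ 0.5509 -0.3511  0.01  ]
baseB [ 0.4481 -0.353   0.01  ]
baseR [ 0.5004 -0.4035  0.01  ]
```

View pics/c3.png

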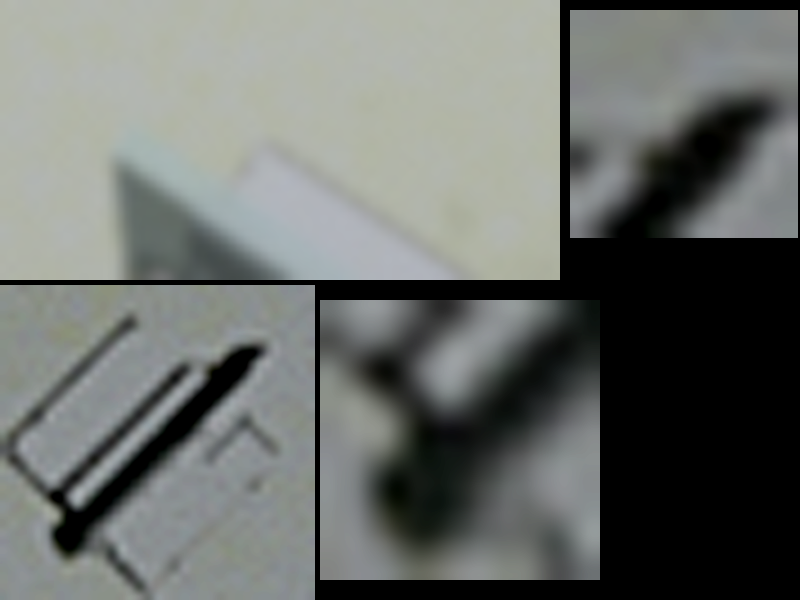

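Run:
```python
from h import *
p1=np.array([.4705,-.31,.07]);p2=np.array([.5387,-.383,.07]);u=(p2-p1)/np.linalg.norm(p2-p1)
for n,q in [('p1',p1),('p1low',p1-[0,0,.012]),('p1+12',p1+.012*u),('p2',p2),('p1foot',p1-[0,0,.06])]: print(n,proj('side0',q)[0],proj('top0',q)[0])
print(np.degrees(np.arctan2(u[1],u[0])))
print('seen',240+118/8-.5,385+150/8-.5)
```

```text
p1 [256.27811691 395.52459253] [394.76221985 244.99496414]
p1low [256.5295254  398.42452364] [393.94052044 244.9008744 ]
p1+12 [261.7293893  399.20522928] [397.38061224 242.40545374]
p2 [304.15292742 427.84911678] [416.53603342 223.46132499]
p1foot [257.48134087 409.40346578] [390.77155695 244.53800816]
-46.94698212534797
seen 254.25 403.25
```

```bash
cat >> h.py <<'E'
def box(x0,x1,y0,y1,z0,z1):
    P=np.array([[x,y,z] for x in(x0,x1) for y in(y0,y1) for z in(z0,z1)]);E=[(a,b) for a in range(8) for b in range(a) if bin(a^b).count('1')==1];return P,E
def draw(img,f,P,E,org,yaw,s,off,col):
    c,n=np.cos(yaw),np.sin(yaw);W=P@np.array([[c,n,0],[-n,c,0],[0,0,1]])+np.append(org,0)
    p=((proj(f,W)-off+.5)*s-.5)
    for a,b in E: cv2.line(img,tuple(int(v) for v in p[a]),tuple(int(v) for v in p[b]),col,1,cv2.LINE_AA)
E
python3 - <<'E'
from h import *
o=np.zeros((600,800,3),'uint8')
org=(.5,-.353);yaw=np.radians(-46.)
def pan(f,x,y,w,h,s,dr):
    a=cv2.resize(cv2.imread(f'pics/{f}.png')[y:y+h,x:x+w],None,fx=s,fy=s,interpolation=cv2.INTER_CUBIC)
    if f=='top0': a=np.clip((a.astype(float)-50)*1.8,0,255).astype('uint8')
    if dr:
        draw(a,f,*box(-.035,.035,-.0375,.0375,0,.01),org,yaw,s,np.array([x,y]),(255,0,0))
        for k in(1,-1): draw(a,f,*box(-.035,.035,*sorted([k*.0055,k*.0135]),.01,.028),org,yaw,s,np.array([x,y]),(0,160,0))
        draw(a,f,*box(-.05,.05,-.004,.004,.01,.07),org,yaw,s,np.array([x,y]),(0,0,255))
    return a
o[:297,:297]=pan('top0',386,216,33,33,9,0);o[:297,300:597]=pan('top0',386,216,33,33,9,1)
o[300:580,:390]=pan('side0',245,380,39,28,10,0)[:280]
o[300:580,400:790]=pan('side0',245,380,39,28,10,1)[:280]
cv2.imwrite('pics/c4.png',o)
E
```

```text
(no output)
```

View pics/c4.png

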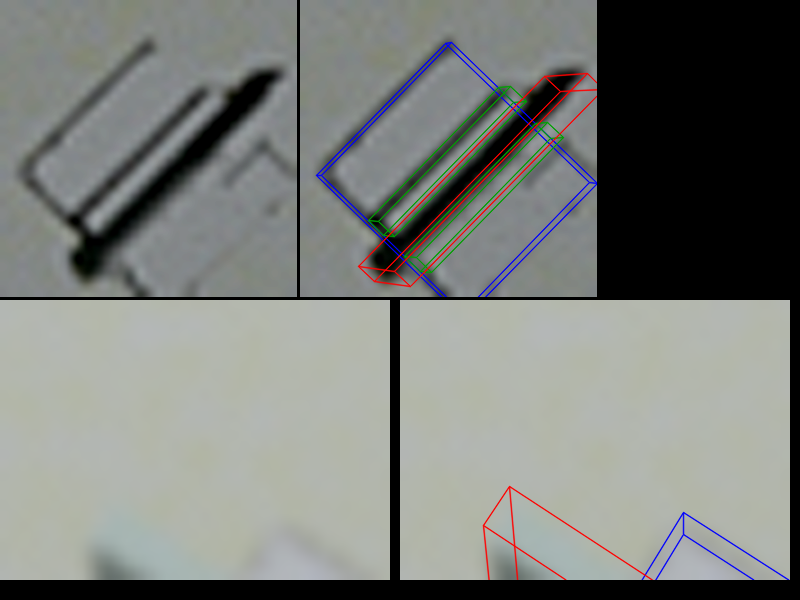

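The model fits, with the p1 corner in the side view looking intact. I'll average frames to settle which end is frosted.

Run:
```python
from h import *
im={}
for n in('top','side'):
    im[n]=np.mean([manip.get_image(n)['image'].astype(float) for _ in range(10)],0)[:,:,::-1]; np.save(f'pics/avg_{n}.npy',im[n])
a=im['top'][214:254,382:424]; a=np.clip((a-a.min())/(a.max()-a.min())*255,0,255).astype('uint8')
b=im['side'][390:420,245:295]; b=np.clip((b-b.min())/(b.max()-b.min())*255,0,255).astype('uint8')
o=np.zeros((600,800,3),'uint8')
A=cv2.resize(a,(462,440),interpolation=cv2.INTER_CUBIC);B=cv2.resize(b,(335,201),interpolation=cv2.INTER_CUBIC)
o[:440,:462]=A;o[:201,465:800]=B
cv2.imwrite('pics/c5.png',o[:445])
u=np.array([np.cos(np.radians(-46)),np.sin(np.radians(-46)),0]);n=np.array([-u[1],u[0],0])
o=np.array([.5,-.353,.01])
L=im['top']
print('left face rows z .065..0.03; cols s -56..56')
for z in (.075,.068,.06,.052,.044,.036,.028):
    q=np.array([o+u*s/1000+n*.004+[0,0,z-.01] for s in range(-58,63,8)]);p=proj('top0',q).astype(np.float32)
    print(z,cv2.remap(L.astype(np.float32),p[:,0:1].copy(),p[:,1:2].copy(),cv2.INTER_LINEAR)[:,0].mean(1).astype(int))
```

```text
left face rows z .065..0.03; cols s -56..56
0.075 [115  81 100 100  98  95  97  96  87  97 105 100 104 121 125 124]
0.068 [120  68  87  86  84  83  83  82  72  78  82  80  85 105 126 124]
0.06 [123  61  72  72  72  70  68  69  61  57  61  63  61  84 119 124]
0.052 [126  60  62  61  60  61  59  58  55  49  45  49  52  63 109 124]
0.044 [126  69  54  55  54  54  54  53  52  45  41  43  48  51 102 124]
0.036 [125  82  53  54  55  58  55  53  60  51  43  51  48  45  98 124]
0.028 [124 105  54  57  68  67  69  70  72  66  65  65  54  52  99 125]
```

View pics/c5.png

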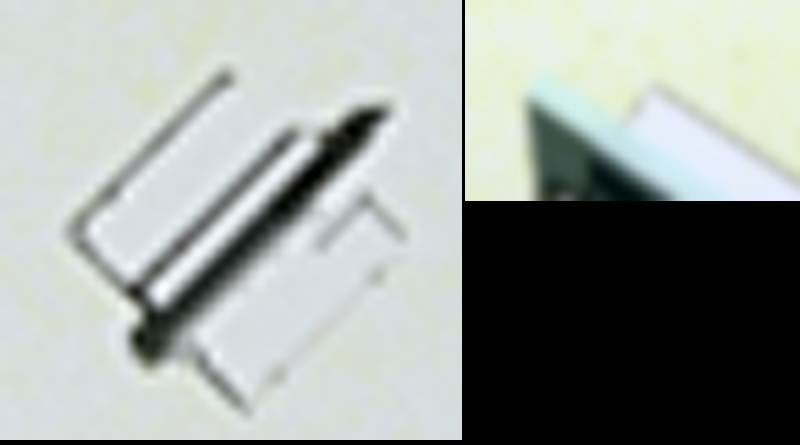

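Three cues put the frosted, notched end at p2. The shade changes at s≈+10 mm, p2 tapers, and p1's top corner is intact. Now I'll move over the knob.

Call:
apply_moves([
  [[0.4,-0.914,0,0.0625,40],[0.4,-0.914,0,0.0625,40],[0.4,-0.914,0,0.0625,40],[0.4,-0.914,0,0.0625,40],[0.4,-0.914,0,0,40],[0.4,-0.914,0,0,40],[0.4,-0.914,0,0,40],[0.4,-0.914,0,0,40]],
], squeeze=30)

```text
t: 1.9
tcp_pos: [0.3035, 0.4305, 0.1977]
ee_rot: [0.0, -0.0, 1.0, 0.0]
ft_force: [-0.1, 0.2, -0.3]
opening: 0.0402
finger_force: 0.0
```

Call:
apply_moves([
  [[0.4,-0.914,0,0,40],[0.4,-0.914,0,0,40],[0.4,-0.914,0,0,40],[0.4,-0.914,0,0,40],[0.4,-0.914,0,0,40],[0.4,-0.914,0,0,40],[0.4,-0.914,0,0,40],[0.4,-0.914,0,0,40]],
])

```text
t: 2.7
tcp_pos: [0.3675, 0.2842, 0.1978]
ee_rot: [0.0, 0.0, 1.0, 0.0]
ft_force: [-0.8, 0.2, 0.6]
opening: 0.0401
finger_force: 0.0
```

Call:
apply_moves([
  [[0.4,-0.914,0,0,40],[0.4,-0.914,0,0,40],[0.4,-0.914,0,0,40],[0.4,-0.914,0,0,40],[0.4,-0.914,0,0,40],[0.4,-0.914,0,0,40],[0.4,-0.914,0,0,40],[0.4,-0.914,0,0,40]],
])

```text
t: 3.5
tcp_pos: [0.4315, 0.1379, 0.1978]
ee_rot: [0.0, 0.0, 1.0, 0.0]
ft_force: [-0.2, 0.1, 0.1]
opening: 0.0398
finger_force: 0.0
```

Call:
apply_moves([
  [[0.4,-0.914,0,0,40],[0.4,-0.914,0,0,40],[0.4,-0.914,0,0,40],[0.4,-0.914,0,0,40],[0.4,-0.914,0,0,40],[0.4,-0.914,0,0,40],[0.4,-0.914,0,0,40],[0.4,-0.914,0,0,40]],
])

```text
t: 4.3
tcp_pos: [0.4955, -0.0083, 0.1977]
ee_rot: [0.0, 0.0, 1.0, 0.0]
ft_force: [0.4, 0.8, -0.0]
opening: 0.0401
finger_force: 0.0
```

Call:
apply_moves([
  [[0,0,-0.775,0,40],[0,0,-0.775,0,40],[0,0,-0.775,0,40],[0,0,-0.775,0,40],[0,0,-0.775,0,40],[0,0,-0.775,0,40],[0,0,-0.775,0,40],[0,0,-0.775,0,40]],
])

```text
t: 5.1
tcp_pos: [0.4953, -0.0076, 0.0731]
ee_rot: [0.0, 0.0, 1.0, 0.0]
ft_force: [0.1, -0.3, -0.8]
opening: 0.0399
finger_force: 0.0
```

Call:
apply_moves([
  [[0,0,0,0,5],[0,0,0,0,5],[0,0,0,0,5],[0,0,0,0,5]],
])

```text
t: 5.5
tcp_pos: [0.4956, -0.0076, 0.0744]
ee_rot: [0.001, 0.0, 1.0, -0.0]
ft_force: [0.3, -0.1, -1.0]
opening: 0.0053
finger_force: 0.0
```

Run:
```python
from h import *
grab('side','s1');i=cv2.imread('pics/s1.png')
cv2.imwrite('pics/s1c.png',cv2.resize(i[230:310,200:300],(800,640))[:600])
for n,P in [('knob',(.495,-.008,.098)),('knob_low',(.495,-.008,.066)),('tcp',(.4956,-.0076,.0744)),('pivot',(.549,-.011,.066)),('grip',(.5,-.07,.09))]: print(n,(proj('side0',P)[0]-[200,230]+.5)*8)
```

```text
knob [327.53886387 249.69010934]
knob_low [334.46824526 320.96611095]
tcp [334.43114012 301.20302882]
pivot [511.61515534 294.75362498]
grip [384.13919953 426.11290037]
```

View pics/s1c.png

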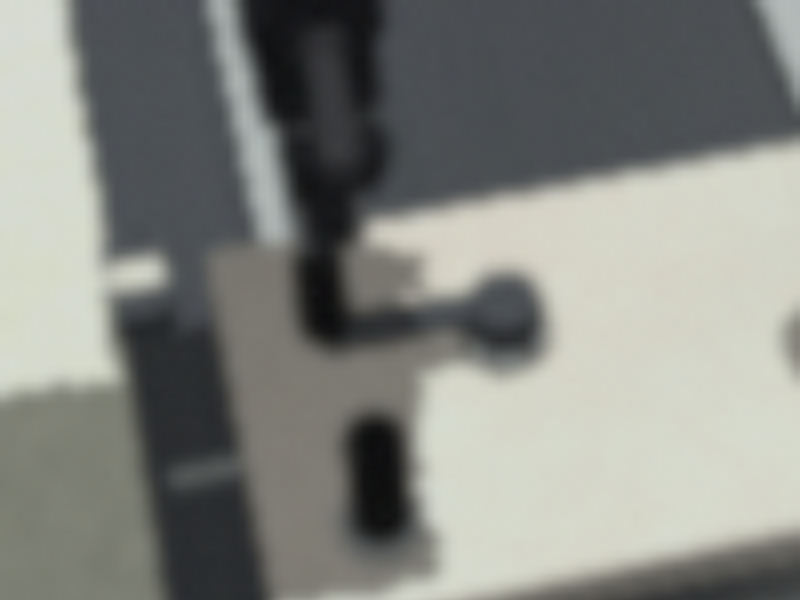

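The picture shows the fingertips around (330,240) in the crop, seemingly at the knob's top. I'll check the tip calibration against the first picture.

Run:
```python
from h import *
o=manip.observe();print(o['tcp_pos'],o['opening'],o['finger_force'],o['joints'].round(3))
p=np.array([.2391,.5772,.1971]);y=np.array([np.cos(1.178),np.sin(1.178),0])
for k in(-.0425,0,.0425):
  for dz in(0,.013): print(k,dz,proj('side0',p+k*y+[0,0,dz])[0]/.7)
d=(.4956,-.0076)
for z in(.0744,.1,.128,.147): print(z,(proj('side0',(*d,z))[0]-[200,230]+.5)*8)
i=cv2.imread('pics/side0.png')[45:125,90:145];j=cv2.imread('pics/s1.png')[215:275,205:270]
a=cv2.resize(i,(400,582),interpolation=cv2.INTER_CUBIC);b=cv2.resize(j,(400,369),interpolation=cv2.INTER_CUBIC)
o=np.zeros((582,800,3),'uint8');o[:,:400]=a;o[:369,400:]=b
o=np.clip(o.astype(float)*2.2,0,255).astype('uint8')
for k in(-.0425,.0425):
  q=(proj('side0',p+k*y+[0,0,.013])[0]-[90,45]+.5)*7.27;cv2.circle(o,tuple(int(v) for v in q),3,(0,0,255),-1)
for z in(.0744,.098):
  q=(proj('side0',(*d,z))[0]-[205,215]+.5)*6.15+[400,0];cv2.circle(o,tuple(int(v) for v in q),3,(0,0,255),-1)
cv2.imwrite('pics/c6.png',o)
```

```text
[ 0.49549213 -0.00756461  0.07427256] 0.0053522406098705615 0.0 [-0.149  0.487  1.999  0.     0.654 -1.72 ]
-0.0425 0 [174.23894789 181.64592993]
-0.0425 0.013 [172.62984092 176.23029074]
0 0 [182.95025347 172.51400639]
0 0.013 [181.444921   167.17876719]
0.0425 0 [191.21257805 163.85274251]
0.0425 0.013 [189.80257708 158.59693693]
0.0744 [334.43114012 301.20302882]
0.1 [328.88147626 243.75993464]
0.128 [322.57129555 178.44493298]
0.147 [318.13867114 132.56401697]
```

View pics/c6.png

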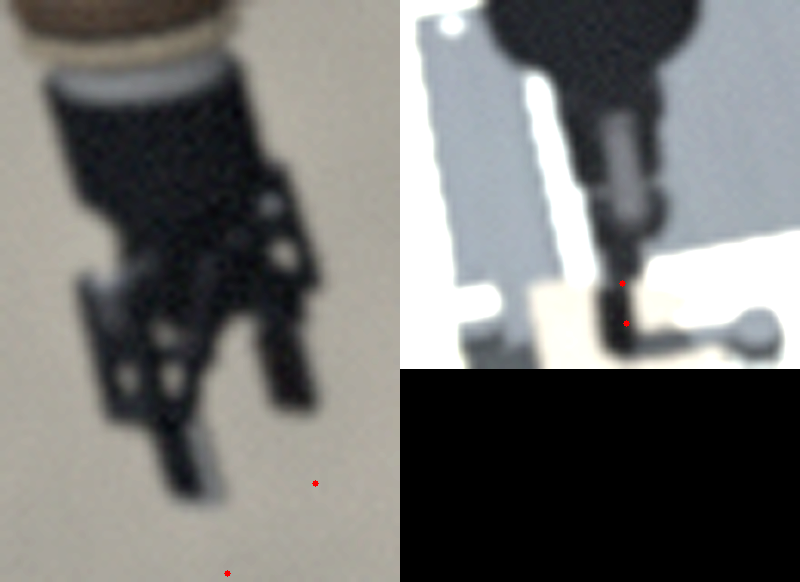

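Predicted and seen tips differ: the real tips sit about 30 mm above the reported TCP, in both pictures. I'll touch the top of the knob (z 0.098) gently to calibrate.

Call:
apply_moves([
  [[0,0,-0.08,0,0],[0,0,-0.08,0,0],[0,0,0,0,0]],
])

```text
t: 5.85
tcp_pos: [0.4951, -0.0075, 0.0703]
ee_rot: [-0.0, 0.0, 1.0, 0.0]
ft_force: [0.2, 0.0, 0.7]
opening: 0.0004
finger_force: 0.0
```

Call:
apply_moves([
  [[0,0,-0.08,0,0],[0,0,0,0,0]],
])

```text
t: 6.05
tcp_pos: [0.4951, -0.0075, 0.0686]
ee_rot: [-0.0, 0.0, 1.0, 0.0]
ft_force: [-0.4, -0.8, 0.0]
opening: -0.0002
finger_force: 0.0
```

Call:
apply_moves([
  [[0,0,-0.08,0,0],[0,0,0,0,0]],
])

```text
t: 6.25
tcp_pos: [0.4952, -0.0075, 0.0671]
ee_rot: [-0.0, 0.0, 1.0, 0.0]
ft_force: [0.8, 0.3, 0.4]
opening: -0.0002
finger_force: 0.0
```

Call:
apply_moves([
  [[0,0,-0.08,0,0],[0,0,0,0,0]],
])

```text
t: 6.45
tcp_pos: [0.4952, -0.0075, 0.0655]
ee_rot: [-0.0, 0.0, 1.0, 0.0]
ft_force: [-0.7, 0.4, 0.0]
opening: -0.0001
finger_force: 0.0
```

Call:
apply_moves([
  [[0,0,-0.08,0,0],[0,0,0,0,0]],
])

```text
t: 6.65
tcp_pos: [0.4953, -0.0075, 0.0643]
ee_rot: [0.0, 0.0, 1.0, 0.0]
ft_force: [-0.9, 1.0, 5.1]
opening: -0.0001
finger_force: 2.3
```

Contact at reported z = 0.064, so the true tips are 33.5 mm higher than reported. Now open and descend for real.

Call:
apply_moves([
  [[0,0,0.4,0,40],[0,0,0,0,40],[0,0,0,0,40],[0,0,-0.5,0,40],[0,0,-0.5,0,40],[0,0,-0.6,0,40],[0,0,0,0,40]],
])

```text
t: 7.35
tcp_pos: [0.4943, -0.0074, 0.038]
ee_rot: [-0.002, 0.0, 1.0, 0.0]
ft_force: [0.2, 0.9, -0.0]
opening: 0.0402
finger_force: 0.0
```

Call:
apply_moves([
  [[0,0,0,0,5],[0,0,0,0,5],[0,0,0,0,5],[0,0,0,0,5]],
], squeeze=30)

```text
t: 7.75
tcp_pos: [0.4953, -0.0076, 0.0401]
ee_rot: [0.0, 0.0, 1.0, 0.0]
ft_force: [-0.3, -1.2, -3.9]
opening: 0.0148
finger_force: 29.3
```

Call:
apply_moves([
  [[0.06,0.444,0,0,5],[0.132,0.43,0,0,5],[0.2,0.4,0,0,5],[0.264,0.366,0,0,5],[0.318,0.316,0,0,5],[0.364,0.26,0,0,5],[0.404,0.198,0,0,5],[0.428,0.129,0,0,5]],
])

```text
t: 8.55
tcp_pos: [0.5369, 0.0444, 0.04]
ee_rot: [-0.002, 0.0, 1.0, 0.0]
ft_force: [-4.5, 4.8, 0.4]
opening: 0.0142
finger_force: 28.9
```

Call:
apply_moves([
  [[0,0,0,0,40],[0,0,0,0,40],[0,0,0,0,40],[0,0,0.9,0,40],[0,0,0.9,0,40],[-0.3,-0.7,0.6,0,40],[-0.5,-0.9,0,0,40],[-0.5,-0.9,0,0,40]],
])

```text
t: 9.35
tcp_pos: [0.5119, -0.0079, 0.0885]
ee_rot: [0.0, -0.0, 1.0, -0.0]
ft_force: [0.3, -0.2, -0.3]
opening: 0.0397
finger_force: 0.0
```

Call:
apply_moves([
  [[-0.15,-0.78,0,0,40],[-0.15,-0.78,0,0,40],[-0.15,-0.78,0,0,40],[-0.15,-0.78,0,0,40],[0,0,-0.8,0,40],[0,0,-0.8,0,40],[0,0,-0.8,0,40],[0,0,-0.7,0,40]],
])

```text
t: 10.15
tcp_pos: [0.4998, -0.0699, 0.0255]
ee_rot: [-0.0, 0.0, 1.0, 0.0]
ft_force: [0.1, 0.1, -0.6]
opening: 0.0398
finger_force: 0.0
```

Call:
apply_moves([
  [[0,0,0,0,5],[0,0,0,0,5],[0,0,0,0,5],[0,0,0,0,5]],
], squeeze=60)

```text
t: 10.55
tcp_pos: [0.4995, -0.0693, 0.0259]
ee_rot: [-0.001, -0.0, 1.0, 0.0]
ft_force: [-3.9, -5.1, -12.5]
opening: 0.0161
finger_force: 58.9
```

Run:
```python
from h import *
grab('side','s2');i=cv2.imread('pics/s2.png')
a=cv2.resize(i[220:310,200:300],(660,594),interpolation=cv2.INTER_CUBIC)
for th in(1.1,1.35,1.45):
    q=(proj('side0',(.55-.055*np.cos(th),-.0105+.055*np.sin(th),.098))[0]-[200,220]+.5)*6.6;cv2.circle(a,tuple(int(v) for v in q),2,(0,0,255),-1)
cv2.imwrite('pics/s2c.png',a)
```

```text
(no output)
```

View pics/s2c.png

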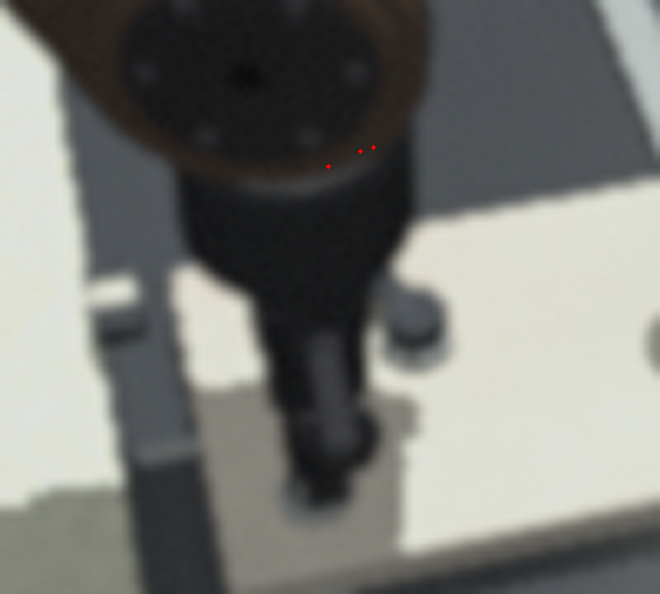

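The lever points behind the gripper, consistent with open. That uses up my 10 pictures, so further checks will be numeric. Now slide +89 mm.

Call:
apply_moves([
  [[0,0.4,0,0,5],[0,0.6,0,0,5],[0,0.7,0,0,5],[0,0.7,0,0,5],[0,0.7,0,0,5],[0,0.6,0,0,5],[0,0.5,0,0,5],[0,0.255,0,0,5]],
])

```text
t: 11.4
tcp_pos: [0.4994, 0.0204, 0.0259]
ee_rot: [-0.001, -0.0, 1.0, -0.0]
ft_force: [-4.5, -5.0, -11.3]
opening: 0.0162
finger_force: 59.1
```

Call:
apply_moves([
  [[0,0,0,0,5],[0,0,0,0,5]],
])

```text
t: 11.6
tcp_pos: [0.4994, 0.0205, 0.0259]
ee_rot: [-0.001, -0.0, 1.0, 0.0]
ft_force: [-5.0, 5.0, -9.6]
opening: 0.0164
finger_force: 59.3
```

Run:
```python
from h import *
d=grab('top','t2'); g=d['image'].astype(float).mean(2)
# pointer strip: sample along y at x=.445..., z .03 ; band at x=.442
for x,z in((.4425,.024),(.4445,.03),(.452,.03),(.458,.03)):
    ys=np.arange(.02,.105,.0035);p=proj('t2',[(x,y,z) for y in ys]).astype(np.float32)
    print(x,[(round(y*1000),int(v)) for y,v in zip(ys,cv2.remap(g.astype(np.float32),p[:,:1].copy(),p[:,1:].copy(),1)[:,0])])
```

```text
0.4425 [(20, 37), (24, 36), (27, 32), (30, 37), (34, 37), (38, 38), (41, 37), (44, 36), (48, 35), (52, 37), (55, 34), (58, 35), (62, 37), (66, 34), (69, 32), (72, 33), (76, 45), (80, 63), (83, 69), (86, 69), (90, 69), (94, 69), (97, 58), (100, 61), (104, 67)]
0.4445 [(20, 36), (24, 37), (27, 32), (30, 37), (34, 37), (38, 39), (41, 36), (44, 36), (48, 36), (52, 37), (55, 34), (58, 34), (62, 36), (66, 33), (69, 32), (72, 35), (76, 48), (80, 64), (83, 66), (86, 67), (90, 66), (94, 66), (97, 56), (100, 61), (104, 68)]
0.452 [(20, 36), (24, 34), (27, 36), (30, 36), (34, 38), (38, 37), (41, 35), (44, 36), (48, 35), (52, 35), (55, 35), (58, 35), (62, 35), (66, 36), (69, 41), (72, 40), (76, 39), (80, 47), (83, 56), (86, 58), (90, 58), (94, 57), (97, 64), (100, 67), (104, 70)]
0.458 [(20, 37), (24, 35), (27, 33), (30, 36), (34, 34), (38, 36), (41, 35), (44, 34), (48, 34), (52, 37), (55, 41), (58, 44), (62, 41), (66, 39), (69, 36), (72, 37), (76, 48), (80, 55), (83, 54), (86, 54), (90, 53), (94, 56), (97, 65), (100, 68), (104, 68)]
```

Call:
apply_moves([
  [[0,0,0,0,40],[0,0,0,0,40],[0,0,0,0,40],[0,0,0.8,0,40],[0,0,0.8,0,40],[0,0,0.8,0,40],[0,0,0.8,0,40],[0,0,0,0,40]],
], squeeze=30)

```text
t: 12.45
tcp_pos: [0.5019, 0.0198, 0.092]
ee_rot: [0.002, 0.0, 1.0, -0.0]
ft_force: [0.7, -0.4, 0.3]
opening: 0.0403
finger_force: 0.0
```

Call:
apply_moves([
  [[0.312,0.946,0,0,40],[0.312,0.946,0,0,40],[0.312,0.946,0,0,40],[0.312,0.946,0,0,40],[0.312,0.946,0,0,40],[0.312,0.946,0,0,40],[0,0,0,0,40]],
])

```text
t: 13.15
tcp_pos: [0.5386, 0.135, 0.0895]
ee_rot: [0.0, -0.001, 1.0, 0.0]
ft_force: [0.0, -0.8, -0.4]
opening: 0.0398
finger_force: 0.0
```

Run:
```python
from h import *
d=grab('side','s3'); g=d['image'].astype(np.float32).mean(2)
for x,z in((.442,.024),(.442,.03),(.446,.03),(.45,.03)):
    ys=np.arange(.035,.095,.003);p=proj('s3',[(x,y,z) for y in ys]).astype(np.float32)
    print(x,z,[(round(y*1000),int(v)) for y,v in zip(ys,cv2.remap(g,p[:,:1].copy(),p[:,1:].copy(),1)[:,0])])
```

```text
0.442 0.024 [(35, 49), (38, 38), (41, 35), (44, 38), (47, 40), (50, 44), (53, 57), (56, 77), (59, 97), (62, 106), (65, 102), (68, 93), (71, 81), (74, 67), (77, 54), (80, 44), (83, 42), (86, 42), (89, 42), (92, 43)]
0.442 0.03 [(35, 36), (38, 37), (41, 39), (44, 43), (47, 53), (50, 72), (53, 95), (56, 105), (59, 103), (62, 95), (65, 84), (68, 70), (71, 56), (74, 45), (77, 42), (80, 42), (83, 42), (86, 43), (89, 42), (92, 42)]
0.446 0.03 [(35, 39), (38, 39), (41, 40), (44, 42), (47, 51), (50, 68), (53, 85), (56, 96), (59, 96), (62, 90), (65, 83), (68, 72), (71, 58), (74, 47), (77, 42), (80, 42), (83, 42), (86, 43), (89, 43), (92, 42)]
0.45 0.03 [(35, 43), (38, 39), (41, 39), (44, 39), (47, 43), (50, 52), (53, 60), (56, 65), (59, 69), (62, 75), (65, 80), (68, 72), (71, 59), (74, 49), (77, 43), (80, 41), (83, 41), (86, 43), (89, 42), (92, 41)]
```

The pointer sits near y≈0.064 and the band at 0.063, which is good. Next I lock the lever again.

Call:
apply_moves([
  [[0,0,-0.62,0,40],[0,0,-0.62,0,40],[0,0,-0.62,0,40],[0,0,-0.62,0,40],[0,0,0,0,5],[0,0,0,0,5],[0,0,0,0,5],[0,0,0,0,5]],
])

```text
t: 14.0
tcp_pos: [0.5379, 0.1333, 0.0401]
ee_rot: [-0.0, -0.0, 1.0, -0.0]
ft_force: [1.0, -3.2, -13.2]
opening: 0.014
finger_force: 29.2
```

Call:
apply_moves([
  [[-0.428,-0.129,0,0,5],[-0.404,-0.198,0,0,5],[-0.364,-0.26,0,0,5],[-0.318,-0.316,0,0,5],[-0.264,-0.366,0,0,5],[-0.2,-0.4,0,0,5],[-0.132,-0.43,0,0,5],[-0.04,-0.444,0,0,5]],
])

```text
t: 14.8
tcp_pos: [0.511, 0.0828, 0.0424]
ee_rot: [0.017, 0.0, 1.0, 0.001]
ft_force: [66.3, 5.6, -48.1]
opening: 0.005
finger_force: 32.3
```

Call:
apply_moves([
  [[0,-0.1,0,0,5],[0,0,0,0,5]],
])

```text
t: 15.0
tcp_pos: [0.511, 0.0804, 0.0424]
ee_rot: [0.017, 0.001, 1.0, 0.001]
ft_force: [63.2, 0.2, -45.0]
opening: 0.005
finger_force: 30.9
```

The knob slipped out of the pads ahead of the fingers. I'll relieve the force, lift and check.

Call:
apply_moves([
  [[0.7,0,0,0,5],[0.2,0,0,0,5],[0,0,0,0,5]],
])

```text
t: 15.3
tcp_pos: [0.5133, 0.0808, 0.0409]
ee_rot: [0.0, 0.0, 1.0, 0.0]
ft_force: [-0.0, -0.0, 0.1]
opening: 0.0051
finger_force: 0.0
```

Call:
apply_moves([
  [[0,0,0.9,0,5],[0,0,0.9,0,5],[0,0,0.9,0,5],[0,0,0.9,0,5],[0,0,0.9,0,5],[0,0.9,0.9,0,5],[0,0.9,0.9,0,5],[0,0.9,0.9,0,5]],
])

```text
t: 16.1
tcp_pos: [0.512, 0.1353, 0.1855]
ee_rot: [-0.0, 0.0, 1.0, 0.0]
ft_force: [0.7, 0.1, -0.7]
opening: 0.0051
finger_force: 0.0
```

Run:
```python
from h import *
d=grab('side','s4'); i=d['image'].astype(np.float32); g=i.mean(2)
# carriage region lever search: dark profile in circle about pivot at lever bar height .06
def samp(P): p=proj('s4',P).astype(np.float32); return cv2.remap(g,p[:,:1].copy(),p[:,1:].copy(),1)[:,0].astype(int)
for py in(.075,.0793,.084):
  for r in(.03,.04,.055):
    ths=np.arange(-.4,1.5,.1); print(py,r,samp([(.55-r*np.cos(t),py+r*np.sin(t),.062 if r<.05 else .085) for t in ths]))
for x,z in((.442,.024),(.45,.03),(.454,.03)):
    ys=np.arange(.041,.09,.003); print(x,list(zip((ys*1000).round().astype(int),samp([(x,y,z) for y in ys]))))
```

```text
0.075 0.03 [101  89  71  53  44  46  61  84 113 140 162 177 185 188 188 189 190 190
 190]
0.075 0.04 [109 104  87  62  46  51  73  94 104 105 105 108 126 161 185 186 181 174
 175]
0.075 0.055 [39 37 35 30 23 20 30 53 57 50 63 70 71 71 71 71 73 72 72]
0.0793 0.03 [ 79  60  47  45  52  67  91 112 128 144 161 173 185 188 189 189 190 190
 189]
0.0793 0.04 [103  85  60  46  52  76  97 105 106 106 106 110 127 163 179 166 148 138
 136]
0.0793 0.055 [46 48 37 27 18 24 42 57 54 59 69 70 70 70 71 71 72 71 72]
0.084 0.03 [ 51  44  46  60  80  99 113 120 126 139 158 176 185 189 189 184 183 180
 179]
0.084 0.04 [ 80  55  44  55  81 100 106 106 106 106 107 107 124 149 144 119  99  91
  87]
0.084 0.055 [64 55 36 22 21 35 58 63 60 68 70 69 70 71 71 72 72 72 72]
0.442 [(np.int64(41), np.int64(33)), (np.int64(44), np.int64(36)), (np.int64(47), np.int64(38)), (np.int64(50), np.int64(42)), (np.int64(53), np.int64(54)), (np.int64(56), np.int64(73)), (np.int64(59), np.int64(90)), (np.int64(62), np.int64(98)), (np.int64(65), np.int64(96)), (np.int64(68), np.int64(87)), (np.int64(71), np.int64(75)), (np.int
[... 505 characters left out ...]
)), (np.int64(74), np.int64(41)), (np.int64(77), np.int64(41)), (np.int64(80), np.int64(40)), (np.int64(83), np.int64(40)), (np.int64(86), np.int64(40)), (np.int64(89), np.int64(40))]
0.454 [(np.int64(41), np.int64(39)), (np.int64(44), np.int64(38)), (np.int64(47), np.int64(39)), (np.int64(50), np.int64(41)), (np.int64(53), np.int64(46)), (np.int64(56), np.int64(58)), (np.int64(59), np.int64(70)), (np.int64(62), np.int64(73)), (np.int64(65), np.int64(67)), (np.int64(68), np.int64(54)), (np.int64(71), np.int64(44)), (np.int64(74), np.int64(41)), (np.int64(77), np.int64(40)), (np.int64(80), np.int64(40)), (np.int64(83), np.int64(40)), (np.int64(86), np.int64(41)), (np.int64(89), np.int64(41))]
```

The lever reads about 0 and the pointer about 0.062. I'll move toward the rack and check the carriage from above on the way.

Call:
apply_moves([
  [[-0.054,-0.987,0,-0.0639,40],[-0.054,-0.987,0,-0.0639,40],[-0.054,-0.987,0,-0.0639,40],[-0.054,-0.987,0,-0.0639,40],[-0.054,-0.987,0,-0.0639,40],[-0.054,-0.987,0,-0.0639,40],[-0.054,-0.987,0,-0.0639,40],[-0.054,-0.987,0,-0.0639,40]],
])

```text
t: 16.95
tcp_pos: [0.5033, -0.0239, 0.1843]
ee_rot: [-0.0, 0.393, 0.92, 0.0]
ft_force: [0.8, 0.3, 0.0]
opening: 0.0399
finger_force: 0.0
```

Call:
apply_moves([
  [[-0.054,-0.987,0,0,40],[-0.054,-0.987,0,0,40],[-0.054,-0.987,0,0,40],[-0.054,-0.987,0,0,40],[-0.054,-0.987,0,0,40],[-0.054,-0.987,0,0,40],[-0.054,-0.987,0,0,40],[-0.054,-0.987,0,0,40]],
])

```text
t: 17.75
tcp_pos: [0.4948, -0.1816, 0.1843]
ee_rot: [-0.0, 0.391, 0.92, 0.0]
ft_force: [-0.1, -0.3, -0.9]
opening: 0.0399
finger_force: 0.0
```

Call:
apply_moves([
  [[-0.054,-0.987,0,0,40],[-0.054,-0.987,0,0,40],[-0.054,-0.987,0,0,40],[-0.054,-0.987,0,0,40],[-0.054,-0.987,0,0,40],[-0.054,-0.987,0,0,40],[-0.054,-0.987,0,0,40],[-0.054,-0.987,0,0,40]],
])

```text
t: 18.55
tcp_pos: [0.4869, -0.3405, 0.1844]
ee_rot: [0.0, 0.391, 0.92, 0.0]
ft_force: [-0.3, 0.4, -0.1]
opening: 0.04
finger_force: 0.0
```

Run:
```python
from h import *
im=np.mean([grab('top','t3')['image'].astype(np.float32) for _ in range(4)],0).mean(2); ref=cv2.imread('pics/top0.png').astype(np.float32).mean(2)
def prof(g,x,z,ys):
    p=proj('top0',[(x,y,z) for y in ys]).astype(np.float32); return cv2.remap(g,p[:,:1].copy(),p[:,1:].copy(),1)[:,0]
def cen(v,ys): w=np.clip(v-np.median(v)-10,0,None); return (w*ys).sum()/w.sum()
ys=np.arange(.05,.078,.001)
for x in(.439,.442,.445): print('band',x,cen(prof(im,x,.024,ys),ys),cen(prof(ref,x,.024,ys),ys))
for x in(.45,.453,.456,.459):
    a=np.arange(.04,.085,.001); b=a-.089
    print('ptr',x,cen(prof(im,x,.03,a),a),'ref',cen(prof(ref,x,.03,b),b), prof(im,x,.03,a)[::4].astype(int))
# knob/lever dark centroid
for x,z in((.495,.098),(.51,.064),(.52,.064),(.55,.066)):
    a=np.arange(.055,.105,.001);v=prof(im,x,z,a);w=np.clip(np.median(v)-20-v,0,None);b=a-.089;v2=prof(ref,x,z,b);w2=np.clip(np.median(v2)-20-v2,0,None)
    print('lever',x,(w*a).sum()/w.sum(),(w2*b).sum()/w2.sum())
```

```text
band 0.439 0.06324280494736219 0.06337337603516333
band 0.442 0.06350466258327211 0.06349859103000098
band 0.445 0.0633865556145059 0.06332277268698494
ptr 0.45 0.0627456646172441 ref -0.025801688197911905 [ 77  67  66  66  86 135 138 105  74  69  69  74]
ptr 0.453 0.06177175475176356 ref -0.025874167233539594 [ 76  73  66  65  74 132 118  77  63  62  69  76]
ptr 0.456 0.06152647422668713 ref -0.025826972507820803 [ 75  74  71  70  68 133 110  68  67  69  74  77]
ptr 0.459 0.0616708408242264 ref -0.025875861834167773 [ 70  70  71  71  65 126 110  74  71  72  72  72]
lever 0.495 0.07614610656858685 -0.007743876402416482
lever 0.51 0.07731248337789012 -0.008956158103018197
lever 0.52 0.07714822716104171 -0.0103326660461355
lever 0.55 0.07574902747979444 -0.009094431186130984
```

The pointer is within 2 mm of the band centre and the lever is locked. Now grip the plate.

Call:
apply_moves([
  [[0,0,-1,0,40],[0,0,-1,0,40],[0,0,-1,0,40],[0,0,-1,0,40],[0,0,-1,0,40],[0,0,-1,0,40],[0,0,-1,0,40],[0,0,-1,0,40]],
])

```text
t: 19.55
tcp_pos: [0.4873, -0.3383, 0.0238]
ee_rot: [0.0, 0.39, 0.921, 0.0]
ft_force: [0.6, 0.1, 0.5]
opening: 0.0402
finger_force: 0.0
```

Call:
apply_moves([
  [[0,0,-0.7,0,40],[0,0,-0.3,0,40],[0,0,0,0,3],[0,0,0,0,3],[0,0,0,0,3],[0,0,0,0,3]],
], squeeze=40)

```text
t: 20.15
tcp_pos: [0.487, -0.3397, 0.0051]
ee_rot: [0.0, 0.391, 0.92, -0.0]
ft_force: [-3.6, -3.8, -2.2]
opening: 0.0074
finger_force: 39.0
```

Run:
```python
from h import *
for u,v in((316,187.6),(318,186),(314,189)):
    print(ray('side0',u,v,.288)+[0,.0875,0])
print(manip.observe())
```

```text
[0.66738628 0.07228645 0.288     ]
[0.67327306 0.07658078 0.288     ]
[0.66177691 0.06869385 0.288     ]
{'t': 20.15, 'joints': array([-7.20156572e-01,  6.94808010e-01,  1.79755111e+00, -6.87399146e-04,
        6.48251323e-01, -1.48686532e+00]), 'qd': array([-5.16556859e-04, -4.11060850e-04,  3.06793619e-04,  1.76263212e-03,
       -1.85062174e-03,  8.99819937e-05]), 'effort': array([ 3.28395344e+00, -6.62015390e+01, -1.66050017e+01,  5.89720197e-01,
        4.89788479e-02, -2.43874909e-01]), 'tcp_pos': array([ 0.48698055, -0.33974178,  0.005128  ]), 'ee_rot': array([ 4.01515590e-04,  3.91047876e-01,  9.20370183e-01, -3.50844723e-04]), 'ft_force': array([-3.55766707, -3.80317123, -2.2073627 ]), 'torque': array([-0.72064783,  0.58722197, -0.27996646]), 'finger_force': 38.98548603057861, 'opening': 0.0074122863957518745}
```

Call:
apply_moves([
  [[0,0,0.4,0,3],[0,0,0.8,0,3],[0,0,1,0,3],[0,0,1,0,3],[0,0,1,0,3],[0,0,1,0,3],[0,0,1,0,3],[0,0,1,0,3]],
])

```text
t: 20.95
tcp_pos: [0.4872, -0.3389, 0.1504]
ee_rot: [0.001, 0.391, 0.92, -0.0]
ft_force: [0.1, -0.2, -1.5]
opening: 0.0074
finger_force: 39.1
```

Run:
```python
from h import *
o=manip.observe();print(o['tcp_pos'],o['opening'],o['finger_force'],o['ft_force'])
im=grab('side','s5')['image'].astype(np.float32)
# face visible to the side camera is -n; sample face grid in plate frame
u=np.array([.7199,0,0]);y=np.radians(43.96-90);u=np.array([np.cos(y),np.sin(y),0]);n=np.array([-u[1],u[0],0])
c=np.append(o['tcp_pos'][:2],0)+[0,0,o['tcp_pos'][2]+.0335+.019]
# grip point at s=-18, h=48 (height above lower edge)
for f,k in(('s5',-.0037),):
  for h in range(64,-5,-6):
    P=[c+u*(s+18)/1000+n*k+[0,0,(h-48.6)/1000] for s in range(-60,62,8)]
    p=proj(f,P).astype(np.float32); v=cv2.remap(im,p[:,:1].copy(),p[:,1:].copy(),1)[:,0]
    print(h,v.mean(1).astype(int))
print(p[[0,-1]])
```

```text
[ 0.48718111 -0.33887761  0.15041153] 0.0073837544192822185 39.11089897155762 [ 0.06212579 -0.19924215 -1.48948692]
64 [225  30  39  27  21  25  26 161 225 220 180 230 230 200 236 231]
58 [203  42  49  25  21  24  27 122 183 165 156 176 173 221 234 231]
52 [165  50  45  25  23  24  31 100 148 134 118 120 118 230 219 231]
46 [132  59  38  23  27  24  52 130 144 132 115 115 115 177 153 229]
40 [143  64  33  24  25  21  74 139 143 133 115 115 115 120 111 230]
34 [189  63  50  25  25  24  80 142 144 133 115 115 115 114 108 230]
28 [201  64  60  26  24  24  82 144 144 133 115 114 115 115 109 231]
22 [156  60  40  27  20  24  90 143 144 132 115 115 114 114 109 230]
16 [ 91  55  38  30  20  27 116 144 143 132 115 114 114 113 111 228]
10 [ 63  48  51  25  22  53 139 143 143 132 114 115 114 114 116 228]
4 [ 63  44  65  21  36 128 158 153 155 146 131 132 128 130 150 229]
-2 [ 63  45  53  21 113 200 201 199 201 193 190 190 182 187 208 227]
[[245.5647  376.62766]
 [309.23376 417.1169 ]]
```

The map confirms the notch at the far (+u) end, and the grip is on clear glass at x≈−23 mm. The interface has only yaw turns, so I'll see what the arm does at its outer reach, where the tool may pitch.

Call:
apply_moves([
  [[0.82,-0.57,0.3,-0.088,3],[0.82,-0.57,0.3,-0.088,3],[0.82,-0.57,0.3,-0.088,3],[0.82,-0.57,0.3,-0.088,3],[0.82,-0.57,0.3,-0.088,3],[0.82,-0.57,0.3,-0.088,3],[0.82,-0.57,0.3,-0.088,3],[0.82,-0.57,0.3,-0.088,3]],
])

```text
t: 21.8
tcp_pos: [0.6189, -0.4304, 0.1968]
ee_rot: [0.0, 0.818, 0.576, 0.0]
ft_force: [0.1, -1.6, -0.4]
opening: 0.0074
finger_force: 39.1
```

Call:
apply_moves([
  [[0.82,-0.57,0,-0.088,3],[0.82,-0.57,0,-0.088,3],[0.82,-0.57,0,0,3],[0.82,-0.57,0,0,3],[0.82,-0.57,0,0,3],[0.82,-0.57,0,0,3],[0.82,-0.57,0,0,3],[0.82,-0.57,0,0,3]],
])

```text
t: 22.6
tcp_pos: [0.7501, -0.5216, 0.1966]
ee_rot: [0.0, 0.888, 0.46, 0.0]
ft_force: [0.1, -0.2, -0.1]
opening: 0.0075
finger_force: 39.1
```

Call:
apply_moves([
  [[0.82,-0.57,0,0,3],[0.82,-0.57,0,0,3],[0.82,-0.57,0,0,3]],
])

```text
t: 22.9
tcp_pos: [0.7876, -0.5477, 0.1919]
ee_rot: [0.001, 0.888, 0.46, 0.001]
ft_force: [14.5, -12.5, 19.3]
opening: 0.0071
finger_force: 40.5
```

```bash
python3 -c "
from h import *
o=manip.observe();print(o['joints'].round(3),o['tcp_pos'].round(4),o['ee_rot'].round(4))"
```

```text
[-6.770e-01  1.219e+00  4.700e-02  1.000e-03  1.872e+00 -6.200e-02] [ 0.7876 -0.5477  0.1919] [0.0015 0.8878 0.4602 0.001 ]
```

The arm keeps the tool upright at its reach limit, so I can't pitch it there, and I'm backing off. A mechanical way to get the tilt:

1. Swing the plate end-down in the pads against the rack wall.
2. Stand it in the slot and regrip it by its long edges on the clear glass.
3. Lean it to 45° against the rack wall.

Call:
apply_moves([
  [[-0.955,0.758,0,0,3],[-0.955,0.758,0,0,3],[-0.955,0.758,0,0.088,3],[-0.955,0.758,0,0.088,3],[-0.955,0.758,0,0.088,3],[-0.955,0.758,0,0.088,3],[-0.955,0.758,0,0.088,3],[-0.955,0.758,0,0.088,3]],
])

```text
t: 23.7
tcp_pos: [0.6454, -0.4349, 0.1943]
ee_rot: [0.002, 0.625, 0.781, 0.003]
ft_force: [0.5, -0.6, -0.8]
opening: 0.0073
finger_force: 41.7
```

Call:
apply_moves([
  [[-0.955,0.758,0,0.088,3],[-0.955,0.758,0,0.088,3],[-0.955,0.758,0,0.088,3],[-0.955,0.758,0,0.088,3],[-0.955,0.758,0,0,3],[-0.955,0.758,0,0,3],[-0.955,0.758,0,0,3],[-0.955,0.758,0,0,3]],
])

```text
t: 24.5
tcp_pos: [0.4927, -0.3137, 0.1943]
ee_rot: [0.002, 0.391, 0.92, 0.003]
ft_force: [-0.2, -0.6, -1.6]
opening: 0.0073
finger_force: 41.7
```

Call:
apply_moves([
  [[-0.955,0.758,0,0,3],[-0.955,0.758,0,0,3],[0,0,0,0,3]],
], squeeze=30)

```text
t: 24.8
tcp_pos: [0.4536, -0.2825, 0.1946]
ee_rot: [0.001, 0.391, 0.921, 0.004]
ft_force: [-0.5, 0.1, -2.0]
opening: 0.0073
finger_force: 41.6
```

Call:
apply_moves([
  [[-0.73,0.57,0,0,3],[-0.73,0.57,-0.9,0,3],[0,0,-1,0,3],[0,0,-1,0,3],[0,0,-1,0,3],[0,0,-1,0,3],[0,0,-1,0,3],[0,0,-1,0,3]],
])

```text
t: 25.6
tcp_pos: [0.4268, -0.2619, 0.0554]
ee_rot: [0.002, 0.391, 0.92, 0.003]
ft_force: [-0.2, -0.0, -2.4]
opening: 0.0072
finger_force: 41.7
```

Call:
apply_moves([
  [[0,0,-1,0,3],[0,0,-0.9,0,3],[0,0,-0.2,0,3],[0,0,0,0,3]],
], squeeze=22)

```text
t: 26.0
tcp_pos: [0.4264, -0.2616, 0.0138]
ee_rot: [0.001, 0.391, 0.92, 0.004]
ft_force: [0.3, -0.1, -0.8]
opening: 0.0071
finger_force: 41.6
```

```bash
cat >> h.py <<'E'
def facemap(f,im,c,phi=0,k=-.0037,ss=range(-60,62,8),hs=range(64,-5,-8),gx=-23,gh=47.6,yaw=43.96-90):
    y=np.radians(yaw);u=np.array([np.cos(y),np.sin(y),0]);n=np.array([-u[1],u[0],0]);g=im.astype(np.float32).mean(2);cp,sp=np.cos(phi),np.sin(phi)
    for h in hs:
        P=[c+n*k+u*((s-gx)*cp+(h-gh)*sp)/1000+np.array([0,0,(-(s-gx)*sp+(h-gh)*cp)/1000]) for s in ss]
        p=proj(f,P).astype(np.float32);print(h,cv2.remap(g,p[:,:1].copy(),p[:,1:].copy(),1)[:,0].astype(int))
E
python3 - <<'E'
from h import *
o=manip.observe();print(o['tcp_pos'],o['finger_force'],o['ft_force'])
# side view blocked? use top: check
d=grab('side','s6');facemap('s6',d['image'],o['tcp_pos']+[0,0,.0525])
E
```

```text
[ 0.4263927  -0.26162202  0.01382911] 41.622177958488464 [ 0.31746437 -0.08739002 -0.84533919]
64 [ 22  23  22  22  26  25 136 172 202 150 231 232 211 233 224 231]
56 [ 23  23  22  23  26  24 111 147 161 138 183 183 147 235 173 231]
48 [ 24  24  22  26  25  33  84 117 115 121 121 121 165 214 143 231]
40 [ 29  23  24  25  23  58  88 112 111 111 111 110 143 142 144 229]
32 [ 28  25  28  26  21  76  95 112 110 110 111 111 112 110 144 227]
24 [ 28  38  27  22  27  74 107 111 110 111 111 111 110 109 151 226]
16 [ 43  29  26  21  30  81 111 111 111 111 111 110 111 109 186 223]
8 [ 38  28  22  22  37 102 112 113 112 112 112 112 112 111 216 228]
0 [ 32  29  20  50  91 122 121 121 121 122 120 121 121 122 220 199]
```

Call:
apply_moves([
  [[0.36,-0.374,0.03,0,3],[0.2,-0.209,0.46,0,3],[0.24,-0.248,0.415,0,3]],
])

```text
t: 26.35
tcp_pos: [0.4416, -0.2776, 0.0327]
ee_rot: [-0.0, 0.391, 0.92, 0.004]
ft_force: [-4.6, 3.5, -4.6]
opening: 0.0075
finger_force: 41.0
```

Run:
```python
from h import *
o=manip.observe();print(o['tcp_pos'],o['finger_force'],o['ft_force'])
d=grab('side','s7')
for ph in(0,.26): print(ph);facemap('s7',d['image'],o['tcp_pos']+[0,0,.0525],phi=ph,hs=(64,48,24,8,0,-4,-8))
```

```text
[ 0.44162289 -0.27760546  0.03272014] 41.01737558841705 [-4.60670296  3.54834891 -4.60769613]
0
64 [ 25  25  26  23  22  22 138 186 212 182 216 231 226 228 231 229]
48 [ 30  27  24  22  22  25  94 139 148 127 191 206 186 235 230 229]
24 [ 31  37  26  21  22  77 106 112 111 111 111 111 126 182 232 234]
8 [ 32  28  23  21  32 100 111 112 111 111 110 111 111 193 225 232]
0 [ 33  30  19  40  86 118 118 115 114 113 112 113 112 153 227 230]
-4 [ 36  28  18  70 115 126 124 120 118 115 114 122 118 153 231 232]
-8 [ 39  23  18 105 133 133 131 126 124 120 121 143 129 170 232 232]
0.26
64 [ 25  27  25  21  23  68 167 203 198 158 224 225 191 235 227 234]
48 [ 25  25  23  21  22  26  87 118 115 112 115 115 147 180 224 234]
24 [ 53  31  26  26  21  31  77 112 112 111 112 111 111 110 177 224]
8 [ 60  31  35  26  18  24  95 113 115 114 114 114 125 136 135 225]
0 [ 62  36  29  26  18  54 118 124 125 124 126 125 158 177 131 183]
-4 [ 62  37  31  27  20  81 129 130 132 131 132 131 166 185 126 150]
-8 [ 63  39  33  25  20 106 137 135 138 135 137 136 164 174 123 122]
```

The plate is swinging as planned, so I continue the arc.

Call:
apply_moves([
  [[0.278,-0.288,0.37,0,3],[0.309,-0.32,0.315,0,3],[0.33,-0.342,0.25,0,3],[0.354,-0.367,0.19,0,3],[0.368,-0.381,0.12,0,3]],
])

```text
t: 26.9
tcp_pos: [0.4761, -0.3132, 0.0581]
ee_rot: [0.003, 0.391, 0.92, 0.003]
ft_force: [0.8, 0.1, -2.6]
opening: 0.0077
finger_force: 42.1
```

Call:
apply_moves([
  [[0.375,-0.389,0.05,0,3],[0.378,-0.392,-0.025,0,3],[0.371,-0.385,-0.09,0,3],[0.358,-0.371,-0.16,0,3],[0.344,-0.356,-0.23,0,3]],
])

```text
t: 27.4
tcp_pos: [0.512, -0.3505, 0.0476]
ee_rot: [0.001, 0.391, 0.92, 0.004]
ft_force: [-0.2, -0.2, -2.2]
opening: 0.0074
finger_force: 42.2
```

Run:
```python
from h import *
o=manip.observe();print(o['tcp_pos'],o['finger_force'],o['ft_force'])
d=grab('side','s8')
for ph in(1.3,1.57): print(ph);facemap('s8',d['image'],o['tcp_pos']+[0,0,.0525],phi=ph,hs=(64,56,48,24,8,0,-4,-8))
```

```text
[ 0.51201595 -0.35049813  0.04755649] 42.18568682670593 [-0.15756182 -0.22119666 -2.23965755]
1.3
64 [ 30  30  38 124 160 164 122 101  19   0   0   0   0   0   0   0]
56 [ 30  29  28  26  31  67  90 100  99   0   0   0   0   0   0   0]
48 [31 29 27 26 28 29 31 72 83 97  0  0  0  0  0  0]
24 [37 33 27 27 38 52 41 31 29 32 28 24  8  0  0  0]
8 [150 228 232 198 149  97  52  63  69  64  57  48  61  42   0   0]
0 [174 231 233 232 209 137 113 115 122 115  67  64  59  41  25   0]
-4 [190 232 233 232 230 170 118 123 133 132  92  63  63  58  36   0]
-8 [205 232 233 233 233 209 135 127 138 138 116  67  62  63  58  32]
1.57
64 [120 105 150 173 174 138 105  99 102   0   0   0   0   0   0   0]
56 [30 29 32 46 55 61 73 79 87 96  0  0  0  0  0  0]
48 [29 29 27 26 28 29 27 29 33 37 56 55  0  0  0  0]
24 [29 28 26 26 28 42 55 58 58 54 48 44 48 57 45 26]
8 [ 29  96 184 224 192 157 129 107 105 118 130 122  82  62  60  62]
0 [ 27  91 202 232 232 228 194 141 119 129 140 140 139 134 103  48]
-4 [ 33  87 201 233 233 232 229 182 136 135 137 139 137 137 136 112]
-8 [ 31  91 199 233 234 233 232 213 155 142 141 138 136 136 138 137]
```

Contact was lost near the end. I'll raise it and measure the in-hand angle by fitting the outline.

Call:
apply_moves([
  [[0,0,1,0,3],[0,0,1,0,3],[0,0,1,0,3],[0,0,1,0,3],[0,0,0,0,3]],
])

```text
t: 27.95
tcp_pos: [0.5124, -0.3506, 0.13]
ee_rot: [0.003, 0.391, 0.92, 0.003]
ft_force: [0.3, -0.8, -1.5]
opening: 0.0072
finger_force: 42.2
```

```bash
cat >> h.py <<'E'
def fitphi(f,im,c,phis,yaw=43.96-90,k=-.0037):
    y=np.radians(yaw);u=np.array([np.cos(y),np.sin(y),0]);n=np.array([-u[1],u[0],0]);g=cv2.GaussianBlur(im.astype(np.float32).mean(2),(3,3),0)
    def S(gx,gh,phi,P):
        P=np.array(P,float);cp,sp=np.cos(phi),np.sin(phi);a=P[:,0]-gx;b=P[:,1]-gh
        W=c+n*k+((a*cp+b*sp)/1000)[:,None]*u+((-a*sp+b*cp)/1000)[:,None]*np.array([0,0,1.])
        p=proj(f,W).astype(np.float32);return cv2.remap(g,p[:,:1].copy(),p[:,1:].copy(),1,borderMode=cv2.BORDER_REPLICATE)[:,0]
    e=3.5; pts=[]
    for x in range(8,49,4): pts.append(((x,e),(x,-e)))
    for x in range(8,36,4): pts.append(((x,60-e),(x,60+e)))
    for h in range(2,47,4): pts.append(((50-e,h),(50+e,h)))
    A=[a for a,_ in pts];B=[b for _,b in pts];res=[]
    for phi in phis:
        for gx in(-27,-25,-23,-21,-19):
            for gh in(42,44,46,48,50,52):
                d=S(gx,gh,phi,B)-S(gx,gh,phi,A);res.append((np.clip(d,-60,60).mean(),phi,gx,gh))
    return sorted(res)[::-1][:6]
E
python3 - <<'E'
from h import *
o=manip.observe();print(o['tcp_pos'],o['finger_force'],o['ft_force'])
d=grab('side','s9')
for r in fitphi('s9',d['image'],o['tcp_pos']+[0,0,.0525],np.radians(np.arange(0,131,3))): print(r[0].round(1),np.degrees(r[1]).round(),r[2:])
d6=cv2.imread('pics/s6.png')
print('check s6',[(r[0].round(1),np.degrees(r[1]).round(),r[2:]) for r in fitphi('s6',d6,np.array([.42639,-.26162,.01383+.0525]),np.radians(np.arange(-30,61,3)))[:2]])
E
```

```text
[ 0.51235913 -0.35061163  0.12999411] 42.174702286720276 [ 0.28858204 -0.81737763 -1.54481389]
44.1 33.0 (-19, 48)
44.0 30.0 (-19, 50)
43.9 33.0 (-21, 48)
43.1 36.0 (-21, 44)
43.1 36.0 (-21, 46)
43.1 33.0 (-19, 46)
check s6 [(np.float32(36.9), np.float64(0.0), (-23, 52)), (np.float32(36.9), np.float64(6.0), (-25, 46))]
```

The fit says it swung to about 33°. I'll repeat from there with more overlap on the wall.

Call:
apply_moves([
  [[-0.9,0.929,0,0,3],[-0.9,0.929,0,0,3],[-0.9,0.929,0,0,3],[-0.9,0.929,-0.9,0,3],[0,0,-0.95,0,3],[0,0,-0.95,0,3],[0,0,-0.95,0,3],[0,0,-0.8,0,3]],
])

```text
t: 28.8
tcp_pos: [0.4387, -0.275, 0.0348]
ee_rot: [0.0, 0.391, 0.92, 0.004]
ft_force: [-0.2, -0.8, -1.5]
opening: 0.0072
finger_force: 42.2
```

Call:
apply_moves([
  [[0,0,0,0,3],[0.65,-0.677,0,0,3],[0.302,-0.313,0.255,0,3]],
])

```text
t: 29.1
tcp_pos: [0.4578, -0.2948, 0.0414]
ee_rot: [-0.001, 0.391, 0.92, 0.004]
ft_force: [-4.9, 5.2, -1.4]
opening: 0.0069
finger_force: 42.4
```

Call:
apply_moves([
  [[0.323,-0.335,0.2,0,3],[0.337,-0.349,0.13,0,3]],
])

```text
t: 29.3
tcp_pos: [0.4705, -0.3079, 0.0489]
ee_rot: [-0.001, 0.391, 0.92, 0.004]
ft_force: [-5.6, 4.9, -0.3]
opening: 0.0072
finger_force: 43.2
```

Run:
```python
from h import *
o=manip.observe();print(o['tcp_pos'],o['finger_force'],o['ft_force'],o['torque'])
d=grab('side','s10')
for r in fitphi('s10',d['image'],o['tcp_pos']+[0,0,.0525],np.radians(np.arange(0,131,3))): print(r[0].round(1),np.degrees(r[1]).round(),r[2:])
```

```text
[ 0.47046688 -0.30791471  0.0488814 ] 43.188942074775696 [-5.61482406  4.8545496  -0.25034592] [ 1.10259089  1.17180056 -0.04483096]
27.1 117.0 (-19, 42)
26.4 117.0 (-19, 44)
26.4 117.0 (-21, 42)
26.2 114.0 (-19, 46)
26.2 120.0 (-19, 42)
26.0 114.0 (-19, 44)
```

Call:
apply_moves([
  [[0.347,-0.36,0.07,0,3],[0.35,-0.363,0.005,0,3]],
])

```text
t: 29.55
tcp_pos: [0.4847, -0.3226, 0.0506]
ee_rot: [0.0, 0.391, 0.92, 0.004]
ft_force: [-4.4, 4.9, 2.0]
opening: 0.0073
finger_force: 44.0
```

Call:
apply_moves([
  [[0.347,-0.36,-0.065,0,3],[0.337,-0.349,-0.125,0,3]],
])

```text
t: 29.75
tcp_pos: [0.4989, -0.3372, 0.047]
ee_rot: [0.001, 0.391, 0.92, 0.004]
ft_force: [-4.0, 3.7, 4.2]
opening: 0.0076
finger_force: 45.0
```

Call:
apply_moves([
  [[0.2,-0.205,-0.11,0,3],[0,0,0,0,3]],
])

```text
t: 29.95
tcp_pos: [0.5035, -0.342, 0.0446]
ee_rot: [0.002, 0.391, 0.92, 0.003]
ft_force: [-1.7, 1.7, 4.7]
opening: 0.0075
finger_force: 45.4
```

Call:
apply_moves([
  [[0,0,1,0,3],[0,0,1,0,3],[0,0,1,0,3],[0,0,1,0,3],[0,0,0,0,3]],
])

```text
t: 30.45
tcp_pos: [0.5044, -0.3426, 0.1269]
ee_rot: [0.004, 0.391, 0.92, 0.003]
ft_force: [-0.1, 0.3, -1.5]
opening: 0.0074
finger_force: 44.6
```

Run:
```python
from h import *
o=manip.observe();print(o['tcp_pos'],o['finger_force'],o['ft_force'])
d=grab('side','s11')
for r in fitphi('s11',d['image'],o['tcp_pos']+[0,0,.0525],np.radians(np.arange(50,121,2))): print(r[0].round(1),np.degrees(r[1]).round(),r[2:])
```

```text
[ 0.5043555  -0.34261811  0.12686474] 44.60672736167908 [-0.1095354   0.3307595  -1.46958662]
42.2 96.0 (-19, 42)
42.0 94.0 (-19, 44)
41.2 96.0 (-21, 42)
40.5 94.0 (-21, 44)
39.7 92.0 (-19, 46)
39.6 94.0 (-19, 42)
```

It is about end-down now. I move it over the slot and lower carefully, watching the force.

Call:
apply_moves([
  [[0.17,-0.597,0,0,3],[0.17,-0.597,0,0,3],[0,0,-1,0,3],[0,0,-1,0,3],[0,0,-1,0,3],[0,0,-0.7,0,3],[0,0,0,0,3]],
])

```text
t: 31.2
tcp_pos: [0.5094, -0.3656, 0.0476]
ee_rot: [-0.0, 0.391, 0.92, 0.004]
ft_force: [-0.2, 0.6, -2.1]
opening: 0.0071
finger_force: 44.5
```

Call:
apply_moves([
  [[0,0,-0.25,0,3],[0,0,-0.25,0,3]],
])

```text
t: 31.4
tcp_pos: [0.5106, -0.3662, 0.0406]
ee_rot: [0.002, 0.391, 0.92, 0.003]
ft_force: [1.4, 1.1, -0.8]
opening: 0.0073
finger_force: 44.5
```

Call:
apply_moves([
  [[0,0,-0.25,0,3],[0,0,0,0,3]],
])

```text
t: 31.6
tcp_pos: [0.51, -0.3656, 0.0348]
ee_rot: [0.001, 0.391, 0.92, 0.004]
ft_force: [-0.9, 0.3, -1.5]
opening: 0.007
finger_force: 44.5
```

Call:
apply_moves([
  [[0,0,-0.2,0,3],[0,0,0,0,3]],
])

```text
t: 31.8
tcp_pos: [0.51, -0.3656, 0.0309]
ee_rot: [0.001, 0.391, 0.92, 0.003]
ft_force: [0.2, 0.4, -1.0]
opening: 0.0075
finger_force: 44.5
```

Call:
apply_moves([
  [[0,0,-0.1,0,3],[0,0,0,0,3]],
])

```text
t: 32.0
tcp_pos: [0.5103, -0.3658, 0.0293]
ee_rot: [0.002, 0.391, 0.92, 0.003]
ft_force: [-0.6, 0.6, -0.1]
opening: 0.0074
finger_force: 44.9
```

Call:
apply_moves([
  [[0,0,-0.1,0,3],[0,0,0,0,3]],
])

```text
t: 32.2
tcp_pos: [0.5109, -0.3664, 0.0284]
ee_rot: [0.003, 0.391, 0.92, 0.003]
ft_force: [-0.4, 0.7, 10.0]
opening: 0.0075
finger_force: 46.3
```

The foot rests on the slot floor as predicted. Release, rise, turn 90° and regrip by the long edges.

Call:
apply_moves([
  [[0,0,0.06,0,3],[0,0,0,0,12],[0,0,0,0,20],[0,0,0,0,30],[0,0,0.5,0,30],[0,0,0.9,0,30],[0,0,0.9,0,30],[0,0,0.9,0,30]],
])

```text
t: 33.0
tcp_pos: [0.5102, -0.3657, 0.0937]
ee_rot: [0.002, 0.391, 0.92, 0.003]
ft_force: [0.1, -0.9, 0.2]
opening: 0.0299
finger_force: 0.0
```

Call:
apply_moves([
  [[-0.2,0.21,0,-0.0909,85],[-0.2,0.21,0,-0.0909,85],[-0.21,0.215,0,-0.0909,85],[0,0,0,-0.0909,85],[0,0,0,-0.0909,85],[0,0,0,-0.0909,85],[0,0,0,-0.0909,85],[0,0,0,-0.0909,85]],
])

```text
t: 33.8
tcp_pos: [0.498, -0.353, 0.093]
ee_rot: [0.003, 0.828, 0.561, 0.002]
ft_force: [-0.0, -0.6, 0.6]
opening: 0.0849
finger_force: 0.0
```

Call:
apply_moves([
  [[0,0,0,-0.0909,85],[0,0,0,-0.0909,85],[0,0,0,-0.0909,85],[0,0,0,0,85]],
], squeeze=25)

```text
t: 34.2
tcp_pos: [0.498, -0.353, 0.093]
ee_rot: [0.004, 0.928, 0.374, 0.002]
ft_force: [-0.7, 0.2, 0.2]
opening: 0.0848
finger_force: 0.0
```

Run:
```python
from h import *
o=manip.observe();print(o['t'],o['tcp_pos'],o['ee_rot'].round(3),o['opening'],o['joints'].round(2))
im=grab('side','s12')['image'].astype(np.float32).mean(2)
# standing plate: row profile along u at several z, at -n face; and along n for lean at top
u=np.array([.6942,-.7198,0]);n=np.array([.7198,.6942,0]);c=np.array([.4987,-.3537,0])
def s(P): p=proj('s12',P).astype(np.float32);return cv2.remap(im,p[:,:1].copy(),p[:,1:].copy(),1)[:,0].astype(int)
for z in(.116,.108,.1,.08,.06,.04): print(z,'along u -44..44 step 8',s([c-n*.004+u*k/1000+[0,0,z] for k in range(-44,45,8)]),' along n at mid -28..28/4',s([c+n*k/1000+[0,0,z] for k in range(-28,29,4)]))
```

```text
34.2 [ 0.49801327 -0.35304853  0.09296669] [0.004 0.928 0.374 0.002] 0.08477013412128126 [-0.72  0.59  1.71 -0.    0.84  0.08]
0.116 along u -44..44 step 8 [234 233 232 224 221 200 199 200 201 202 102   0]  along n at mid -28..28/4 [  0 112 113 110 111 126 201 224 231 231 232 205  69  30  32]
0.108 along u -44..44 step 8 [234 233 229 173 159 149 151 152 153 158   0   0]  along n at mid -28..28/4 [  0   0 113 113 110 110 150 209 228 232 231 229 147  38  33]
0.1 along u -44..44 step 8 [233 232 210 118 112 114 113 112 113   0   0   0]  along n at mid -28..28/4 [  0   0  10 113 112 110 112 179 214 231 232 231 210  83  30]
0.08 along u -44..44 step 8 [146 138 136 109 108 111 110   0   0   0   0   0]  along n at mid -28..28/4 [  0   0   0   0   0 113 110 110 125 198 219 232 232 229 154]
0.06 along u -44..44 step 8 [141 136 133 113 112  63   0   0   0   0   0   0]  along n at mid -28..28/4 [  0   0   0   0   0   0   0 112 110 111 152 207 224 231 229]
0.04 along u -44..44 step 8 [139 141 124 112   0   0   0   0   0   0   0   0]  along n at mid -28..28/4 [  0   0   0   0   0   0   0   0   0 102 110 112 179 211 228]
```

The plate stands upright in the slot. Descend and grip its long edges.

Call:
apply_moves([
  [[0.1,-0.1,-0.75,0,85],[0,0,-0.75,0,85],[0,0,-0.75,0,85],[0,0,-0.7,0,85],[0,0,0,0,50],[0,0,0,0,50],[0,0,0,0,50],[0,0,0,0,50]],
])

```text
t: 35.05
tcp_pos: [0.5, -0.3551, 0.0338]
ee_rot: [0.004, 0.927, 0.375, 0.002]
ft_force: [-0.1, 0.2, -0.3]
opening: 0.0598
finger_force: 31.4
```

Gripped at 59.8 mm on clear glass. Lift out, put the foot outside the rack wall, and lean the plate.

Call:
apply_moves([
  [[0,0,0.5,0,50],[0,0,1,0,50],[0.432,0.417,0,0,50],[0.432,0.417,0,0,50],[0,0,-0.7,0,50],[0,0,-0.6,0,50],[0,0,0,0,50]],
])

```text
t: 35.75
tcp_pos: [0.516, -0.3373, 0.0343]
ee_rot: [0.001, 0.927, 0.375, 0.0]
ft_force: [-1.3, 0.8, -1.2]
opening: 0.0598
finger_force: 31.4
```

Call:
apply_moves([
  [[-0.234,-0.226,0,0,50],[-0.324,-0.312,-0.005,0,50],[-0.324,-0.312,-0.06,0,50]],
])

```text
t: 36.05
tcp_pos: [0.4995, -0.356, 0.0363]
ee_rot: [0.004, 0.927, 0.374, 0.002]
ft_force: [4.9, 3.5, -4.1]
opening: 0.0594
finger_force: 28.1
```

Call:
apply_moves([
  [[-0.313,-0.302,-0.12,0,50],[-0.299,-0.288,-0.175,0,50],[-0.281,-0.271,-0.23,0,50],[-0.259,-0.25,-0.28,0,50],[0,0,0,0,50]],
])

```text
t: 36.55
tcp_pos: [0.4757, -0.3785, 0.0196]
ee_rot: [0.004, 0.927, 0.374, 0.001]
ft_force: [0.1, 1.2, 2.1]
opening: 0.0598
finger_force: 28.5
```

Call:
apply_moves([
  [[0,0,1,0,50],[0,0,1,0,50],[0,0.3,1,-0.061,50],[0,0.7,1,-0.061,50],[0,1,1,-0.061,50],[0,1,1,-0.061,50],[0,1,1,-0.061,50],[0,1,1,-0.061,50]],
])

```text
t: 37.35
tcp_pos: [0.4758, -0.2766, 0.1802]
ee_rot: [0.003, 0.996, 0.094, -0.001]
ft_force: [0.4, -0.7, -1.0]
opening: 0.0594
finger_force: 28.3
```

Call:
apply_moves([
  [[0.1,1,1,-0.061,50],[0.1,1,0,-0.061,50],[0.1,1,0,0,50],[0.1,1,0,0,50],[0.1,1,0,0,50],[0.1,1,0,0,50],[0.1,1,0,0,50],[0,0,0,0,50]],
])

```text
t: 38.15
tcp_pos: [0.49, -0.1358, 0.1995]
ee_rot: [0.004, 1.0, 0.002, -0.001]
ft_force: [0.5, -0.1, -0.8]
opening: 0.0593
finger_force: 28.3
```

```bash
cat > fit.py <<'E'
from h import *
from scipy.optimize import differential_evolution
g=cv2.imread('pics/side0.png').astype(np.float32).mean(2)
x0,x1,y0,y1=295,350,145,215
dark=(g<38)
lab=cv2.connectedComponentsWithStats(dark[y0:y1,x0:x1].astype('uint8'))
print(lab[2][1:],lab[3][1:])
k=min(range(1,lab[0]),key=lambda i:np.hypot(*(lab[3][i]-[316-x0,187-y0])) if lab[2][i][4]>30 else 99)
m=(lab[1]==k)
print('blob',lab[2][k],lab[3][k]+[x0,y0])
ax=np.array([1,0,1])/2**.5;e1=np.array([0,1,0]);e2=np.cross(ax,e1)
def sil(F):
    a=np.linspace(0,2*np.pi,24,endpoint=False);c=.019*(np.cos(a)[:,None]*e1+np.sin(a)[:,None]*e2)
    p=proj('side0',np.vstack([F+c,F+c+.03*ax]))-[x0,y0]
    z=np.zeros(m.shape,'uint8');cv2.fillConvexPoly(z,cv2.convexHull((p*16).astype(np.int32)),1,shift=4);return z>0
def cost(v): s=sil(np.array([v[0],v[1],.288]));return -(s&m).sum()/(s|m).sum()
r=differential_evolution(cost,[(.62,.72),(-.08,.04)],seed=0);print('lens x,y(start)',r.x,r.fun,'y now',r.x[1]+.0875)
E
python3 fit.py
python3 - <<'E'
from h import *
grab('side','s13');grab('top','t13');o=manip.observe();print(o['t'],o['tcp_pos'],o['ee_rot'],o['joints'].round(2));np.save('pics/p13.npy',o['tcp_pos'])
E
```

```text
[[ 51  13   4   5  14]
 [ 16  34  17  17 153]] [[52.64285714 15.21428571]
 [23.35294118 42.79084967]]
blob [ 16  34  17  17 153] [318.35294118 187.79084967]
lens x,y(start) [ 0.66332948 -0.02058679] -0.4526627218934911 y now 0.06691321019516
38.25 [ 0.49028305 -0.13755752  0.19968518] [ 3.82204077e-03  9.99991873e-01  1.20328719e-03 -4.44533775e-04] [-0.4   0.32  1.84 -0.01  0.98  1.17]
```

```bash
for t in 55 75 95; do sed "s/g<38/g<$t/;s/^print(lab.*//" fit.py > f2.py; python3 f2.py; done
python3 - <<'E'
from h import *
g=cv2.imread('pics/side0.png').astype(int).mean(2).astype(int)
for y in range(172,206,3): print(y,g[y,304:340:2])
p=np.load('pics/p13.npy'); g=cv2.imread('pics/s13.png').astype(int).mean(2).astype(int)
q=proj('s13',[p+[0,0,.06],p+[.062,0,.06-.062],p+[0,-.03,.06],p+[.06,-.03,0]]);print(q)
c=q[3].astype(int)
for y in range(c[1]-40,c[1]+24,3): print(y,c[0]-40,g[y,c[0]-40:c[0]+32:3])
E
```

```text
blob [ 15  34  19  18 184] [318.46195652 187.74456522]
lens x,y(start) [ 0.66155604 -0.02312602] -0.5411764705882353 y now 0.06437397706270859
blob [ 15  33  24  37 310] [322.2        191.75483871]
lens x,y(start) [ 0.66376542 -0.02798372] -0.5150115473441108 y now 0.05951627541189251
blob [  14   22   41   48 1087] [332.79392824 191.10763569]
lens x,y(start) [ 0.684898   -0.04469143] -0.3311867525298988 y now 0.042808573403304157
172 [181 183 183 182 183 163 134 146 146 146 147 147 146 146 141 124  95  81]
175 [182 181 182 182 181 180 152 132 146 146 147 147 143 130 103  83  79  79]
178 [182 182 181 182 180 154  82  71 130 144 145 136 115  89  79  78  78  79]
181 [182 182 183 174 122  48  16  19  80 131 126  97  81  78  79  79  81  79]
184 [182 181 155  76  21  18  19  16  24  62  76  79  78  80  80  79  79  80]
187 [182 181 148  56  16  19  20  16  15  17  26  53  72  79  81  80  80  81]
190 [181 180 180 147  67  18  18  17  17  19  18  20  46  68  74  79  81  80]
193 [181 180 180 181 157  86  29  18  19  22  46  58  76  86  71  75  82  82]
196 [182 182 181 182 181 176 142  77  53 
[... 2041 characters left out ...]
  85  85  84  84  83  83  82  83
  81  80  81  82  83  86]
288 239 [171 184 185 113  83  83  84  85  85  84  86  86  85  83  82  81  83  82
  83  81  82  82  84  86]
291 239 [151 181 185 142  84  84  83  84  85  84  84  84  84  83  82  83  82  81
  83  81  80  84  85  88]
294 239 [116 183 183 173  84  84  85  83  84  84  84  83  83  82  82  81  81  82
  84  83  82  86  87  91]
297 239 [104 182 183 179  92  84  84  83  83  85  81  83  84  82  82  81  82  82
  84  84  85  86  89  92]
300 239 [ 85 180 181 185 106  84  82  83  84  84  83  82  83  83  82  81  82  83
  84  87  87  87  91  91]
303 239 [ 85 162 182 185 138  83  83  84  83  84  84  82  84  83  83  83  82  84
  86  88  89  89  92  92]
```

```bash
cat > lens.py <<'E'
from h import *
from scipy.optimize import least_squares
ax=np.array([1,0,1])/2**.5;e1=np.array([0,1,0]);e2=np.cross(ax,e1);a=np.linspace(0,2*np.pi,200);c=.019*(np.cos(a)[:,None]*e1+np.sin(a)[:,None]*e2)
def sup(F):
    p=proj('side0',np.vstack([F+c,F+c+.03*ax]));f=proj('side0',F+c)
    return np.array([-p[:,0].min(),(p[:,1]-p[:,0]).max(),p[:,1].max(),(-p[:,0]-p[:,1]).max()]),f
obs=np.array([-308.9,-120.6,196.6,-493.4])
for zf in(None,.288):
    r=least_squares(lambda v:np.append(sup(v)[0]-obs,(v[2]-.288)*2000 if zf else (v[2]-.288)*50),[.665,-.02,.288]);print(r.x,r.fun.round(2))
E
python3 lens.py
cat > pf.py <<'E'
from h import *
import sys
def corners(tcp,phi,g,dn,zo=.0595):
    # tool y=-90deg; plate x=(s,0,-c), normal=(c,0,s), plate z dir = x cross y
    s,c=np.sin(phi),np.cos(phi);X=np.array([s,0,-c]);N=np.array([c,0,s]);Z=np.cross(X,N)
    G=tcp+[0,0,zo]
    return lambda x,y,h: G+X*(x-g)/1000+N*(y+dn)/1000+Z*(h-30)/1000
def score(f,g,tcp,phi,gg,dn):
    L=corners(tcp,phi,gg,dn);pts=[L(x,y,h) for x in(5,38) for y in(-4,4) for h in(0,60)]+[L(50,y,h) for y in(-4,4) for h in(0,48)]
    p=proj(f,pts);h=cv2.convexHull(p.astype(np.float32))[:,0];S=[]
    base=proj(f,[L(5,0,30)])[0]; 
    n=len(h);cen=h.mean(0)
    near=proj(f,[L(5,y,hh) for y in(-4,4) for hh in(0,60)])
    for i in range(n):
        A,B=h[i],h[(i+1)%n]
        if min(np.hypot(*(near-A).T))<.1 and min(np.hypot(*(near-B).T))<.1: continue
        d=B-A;l=np.hypot(*d)
        if l<2: continue
        nn=np.array([d[1],-d[0]])/l
        if nn@(A-cen)<0: nn=-nn
        q=A+np.linspace(.08,.92,max(4,int(l)))[:,None]*d
        v=lambda k:cv2.remap(g,*[np.ascontiguousarray((q+nn*k).astype(np.float32)[:,j:j+1]) for j in(0,1)],1)[:,0]
        S+=list(np.minimum(abs(v(1.2)-v(-1.2)),60))
    return np.mean(S)
def run(s,t,tcp):
    gs=cv2.imread(f'pics/{s}.png').astype(np.float32).mean(2);gt=cv2.imread(f'pics/{t}.png').astype(np.float32).mean(2)
    R=[]
    for phi in np.radians(np.arange(15,80,2.5)):
        for gg in range(-46,-15,3):
            for dn in(-3,0,3):
                a,b=score(s,gs,tcp,phi,gg,dn),score(t,gt,tcp,phi,gg,dn);R.append((a+.7*b,a,b,np.degrees(phi),gg,dn))
    for k in(0,1,2):
        print('by',k);[print(np.round(r,1)) for r in sorted(R,key=lambda r:-r[k])[:5]]
if __name__=='__main__': run('s13','t13',np.load('pics/p13.npy'))
E
python3 pf.py
```

```text
[ 0.66564807 -0.01511852  0.279848  ] [ 0.26 -0.58  0.89  0.33 -0.41]
[ 0.66209331 -0.0251176   0.28799392] [ 0.24 -0.64  1.02  0.41 -0.01]
by 0
[ 47.5  34.5  18.7  42.5 -34.    3. ]
[ 46.   36.9  13.   42.5 -31.    3. ]
[ 44.4  32.8  16.6  45.  -34.    0. ]
[ 44.3  36.4  11.3  45.  -31.    0. ]
[ 43.2  31.7  16.5  45.  -31.    3. ]
by 1
[ 46.   36.9  13.   42.5 -31.    3. ]
[ 44.3  36.4  11.3  45.  -31.    0. ]
[ 43.   34.9  11.6  47.5 -31.   -3. ]
[ 47.5  34.5  18.7  42.5 -34.    3. ]
[ 42.5  34.2  11.9  45.  -28.    3. ]
by 2
[ 35.   17.9  24.5  45.  -43.    3. ]
[ 35.3  18.4  24.2  45.  -46.    0. ]
[ 32.9  16.   24.1  47.5 -46.    0. ]
[ 31.5  14.6  24.1  42.5 -46.    0. ]
[ 32.6  15.8  24.   45.  -46.    3. ]
```

Tilt is about 44° and the grip is at x≈−33. The lens is at about (0.662, 0.062, 0.288), so focus is at (0.584, 0.062, 0.210). I go to the target.

Call:
apply_moves([
  [[0.2,0.95,-0.04,0,50],[0.2,0.95,-0.04,0,50],[0.2,0.95,-0.04,0,50],[0.2,0.95,-0.04,0,50],[0.2,0.95,-0.04,0,50],[0.2,0.95,-0.04,0,50],[0.2,0.95,-0.04,0,50],[0.2,0.95,-0.04,0,50]],
])

```text
t: 39.05
tcp_pos: [0.5227, 0.0142, 0.1933]
ee_rot: [0.004, 1.0, 0.0, -0.0]
ft_force: [-0.1, -0.2, -1.3]
opening: 0.0597
finger_force: 28.3
```

Call:
apply_moves([
  [[0.2,0.8,-0.04,0,50],[0.2,0.6,-0.04,0,50],[0.2,0.5,-0.04,0,50],[0.2,0.28,-0.04,0,50],[0,0,0,0,50],[0,0,0,0,50],[0,0,0,0,50]],
])

```text
t: 39.75
tcp_pos: [0.5384, 0.0576, 0.1904]
ee_rot: [0.004, 1.0, 0.0, -0.0]
ft_force: [-0.6, 0.3, -1.8]
opening: 0.0596
finger_force: 28.3
```

Run:
```python
from h import *
import pf
grab('side','s14');grab('top','t14');o=manip.observe();print(o['t'],o['tcp_pos'],o['ee_rot'].round(4),o['qd'].round(3),o['finger_force'],o['opening'])
pf.run('s14','t14',o['tcp_pos'])
for phi,g,dn in((44,-33,1.5),(45,-31,0)):
    L=pf.corners(o['tcp_pos'],np.radians(phi),g,dn);print('label',L(27,4,26))
# carriage pointer/band/lever from side image
g=cv2.imread('pics/s14.png').astype(np.float32).mean(2)
for x,z in((.442,.024),(.454,.03)):
    ys=np.arange(.044,.086,.003);p=proj('s14',[(x,y,z) for y in ys]).astype(np.float32);print(x,list(zip((ys*1000).round().astype(int).tolist(),cv2.remap(g,p[:,:1].copy(),p[:,1:].copy(),1)[:,0].astype(int).tolist())))
```

```text
39.85 [0.53845057 0.05768363 0.190433  ] [3.8e-03 1.0e+00 4.0e-04 1.0e-04] [ 0.     0.001 -0.    -0.001 -0.001  0.   ] 28.292196393013 0.05972210306192234
by 0
[ 55.3  32.9  32.   42.5 -34.    3. ]
[ 55.   33.9  30.2  42.5 -31.    3. ]
[ 54.6  34.1  29.4  45.  -31.    0. ]
[ 54.5  32.7  31.   45.  -34.    0. ]
[ 53.8  33.4  29.1  47.5 -31.   -3. ]
by 1
[ 54.6  34.1  29.4  45.  -31.    0. ]
[ 55.   33.9  30.2  42.5 -31.    3. ]
[ 53.8  33.4  29.1  47.5 -31.   -3. ]
[ 55.3  32.9  32.   42.5 -34.    3. ]
[ 54.5  32.7  31.   45.  -34.    0. ]
by 2
[ 43.   19.   34.3  40.  -46.    0. ]
[ 43.1  19.3  34.1  37.5 -46.    3. ]
[ 50.6  27.   33.7  40.  -40.    3. ]
[ 28.3   5.4  32.7  35.  -46.    3. ]
[ 40.5  17.6  32.7  40.  -43.    0. ]
label [0.58408644 0.06168363 0.21059324]
label [0.58229119 0.06168363 0.21174924]
0.442 [(44, 37), (47, 39), (50, 44), (53, 56), (56, 76), (59, 93), (62, 98), (65, 91), (68, 80), (71, 66), (74, 53), (77, 45), (80, 41), (83, 43)]
0.454 [(44, 61), (47, 60), (50, 66), (53, 74), (56, 87), (59, 106), (62, 114), (65, 103), (68, 79), (71, 54), (74, 45), (77, 47), (80, 55), (83, 64)]
```

Run:
```python
from h import *
import pf
L=pf.corners(manip.observe()['tcp_pos'],np.radians(44),-33,1.5);g=manip.get_image('top')['image'].astype(np.float32).mean(2)
for x in(6,12,18,24,30,36,42,47):
    p=proj('top0',[L(x,4,h) for h in range(2,60,5)]).astype(np.float32);print(x,cv2.remap(g,p[:,:1].copy(),p[:,1:].copy(),1)[:,0].astype(int))
```

```text
6 [52 51 49 50 51 49 49 51 49 50 50 49]
12 [49 48 49 49 48 49 48 50 49 48 48 49]
18 [47 47 47 47 47 47 48 48 45 48 46 49]
24 [46 48 47 47 45 46 47 46 46 46 45 46]
30 [44 46 44 45 44 43 44 44 42 45 44 43]
36 [42 42 41 42 41 42 41 42 43 41 41 40]
42 [33 36 36 36 35 37 34 32 34 33 32 28]
47 [44 46 49 53 55 55 57 55 55 62 73 75]
```

Run:
```python
from h import *
import pf
L=pf.corners(manip.observe()['tcp_pos'],np.radians(44),-33,1.5);g=np.mean([manip.get_image('side')['image'].astype(np.float32) for _ in range(4)],0).mean(2)
for x in range(4,58,4):
    p=proj('side0',[L(x,4,h) for h in range(-8,69,5)]).astype(np.float32);print(x,cv2.remap(g,p[:,:1].copy(),p[:,1:].copy(),1)[:,0].astype(int))
```

```text
4 [102 123 134 133 129 131 133 136 136 135 136 134 131 123 111 102]
8 [165 168 161 147 142 140 142 141 142 141 142 141 139 131 119 101]
12 [190 180 165 153 149 148 148 147 148 145 146 145 145 137 120 101]
16 [194 183 169 159 154 150 147 144 142 139 142 147 148 139 121 104]
20 [195 186 173 161 151 141 134 127 125 128 139 148 147 139 123 106]
24 [196 187 173 157 143 127 114 107 111 123 137 146 147 141 125 106]
28 [196 186 173 156 136 115 103 103 110 123 134 144 149 142 124 103]
32 [197 187 174 155 132 115 109 111 115 126 138 148 150 140 119  94]
36 [197 189 175 154 136 127 126 125 126 138 147 151 145 127 102  82]
40 [198 191 176 158 148 145 142 139 141 147 149 145 131 106  84  75]
44 [198 190 177 166 161 158 147 142 141 144 138 129 109  85  75  74]
48 [198 191 182 176 172 158 134 127 127 123 116 104  85  74  73  74]
52 [199 194 188 182 167 129 108 106 102  96  91  83  75  73  73  73]
56 [199 194 187 176 135  97  91  87  78  77  77  74  73  73  73  73]
```

The label patch shows on the upper face, centred near x≈28 and h≈25 mm, as expected. I'm handing in.

```bash
python3 -c "
from h import *
print(manip.hand_in())"
```

```text
the job is handed in; nothing more can be done
None
```

The job is handed in at about 40 s and no verdict came back. By my last image measurements the pointer is within 2 mm of the band centre and the lever is locked. The plate is held by its clear end, label up at about 44°, with the label within about 2 mm of the estimated focus point. Two risks: joint 3 read 0.047 against its 0.05 limit during a reach test, and the wrist force hit about 80 N while I locked the lever.

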